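# Scoop ball knobs from the storage tub into the glass jar

## Task

The red scoop is standing handle-down in the empty glass jar. Take it out, and with it scoop at least three of the dark wooden ball knobs out of the yellow tub and tip them into the jar; then lay the scoop down on the bench. Touch the knobs only with the scoop, spill none (those not in the jar stay in the tub), keep the jar standing and leave the other things on the bench alone.

Things in the scene. Friction and masses are not known exactly. Their poses are not given: they have to be found in the camera images.
- scoop_bowl (a point): Middle of the bowl of a loose red plastic scoop, 226 mm long, 180 g. x points from handle to lip, z out of the open hollow. The bowl is a flat-bottomed tray 88 long (x -40 to +48), 66 wide (y +-33), 50 deep (underside z -25, rims z +25), walls 3, front open. Sides are full depth for the rear 55 mm, then slope down to the lip. It starts upright in the jar, bowl up, see scoop_lip.
- scoop_grip (a point): Middle of the scoop's black handle; axes as scoop_bowl. A straight eight-sided bar along x, 28 mm across the flats (flats square to y, z and between), from x -68 (free end) to x +70 (the bowl's back wall), its axis 26 mm above the bowl's underside. The scoop balances about 14 mm behind the bowl. Laid hollow up it rests on the bowl's rear bottom edge and the handle's end, this point 20 mm up.
- scoop_lip (a point): Middle of the scoop's front lip (2 mm thick), on the underside: x +48, z -25 from scoop_bowl; same axes. At the start the scoop stands handle-down in the jar and leans, floor side on the jar's rim, about 30 degrees from upright: the bowl is above the jar, this lip topmost, the hollow facing up and away from the lean. Laid down hollow up, the lip is about 7 mm off the bench.
- jar_mouth (a point): Centre of the mouth of the open glass jar, z up along the jar: straight-sided, 96 mm outside diameter, 87 mm inside, 115 mm high, inner floor 6 mm up, 0.55 kg, loose. The bench between robot and jar, and to the robot's right of the jar as far as the tape measure, is clear for laying the scoop down.
- jar_mid (a point): Point on the jar's axis 50 mm above its underside.
- tub_floor (a point): Centre of the inner floor, 3 mm above the bench, of a fixed long yellow plastic tub. y runs along it, x across to the hinge side, z up. Outside 120 (x) by 340 (y) by 75 mm high, walls 3. The lid is folded right back outside, from the +x rim sloping down to the bench 180 mm from this point; nothing stands above the rim. The knobs start in the half towards +y.
- drill: Steel hand drill lying on its side, about 340 mm long, 80 mm high with its crank; a bystander, loose. Origin under its gear wheel, x towards the drill bit.
- clamp: Black plastic spring clamp lying flat, about 150 mm long and 30 mm high; a bystander, loose. Origin under its spring.
- tape_measure: Black and yellow tape measure, 75 x 40 x 70 mm, standing; a bystander, loose. Origin under its centre.
- knob0_mid (a point): Centre of a dark wooden ball knob: a 28 mm ball with a 14 mm round foot that ends 16 mm from this point, 30 mm over all, 12 g, smooth, loose, one of six alike in the tub.
- knob1_mid (a point): Centre of a dark wooden ball knob: a 28 mm ball with a 14 mm round foot that ends 16 mm from this point, 30 mm over all, 12 g, smooth, loose, one of six alike in the tub.
- knob2_mid (a point): Centre of a dark wooden ball knob: a 28 mm ball with a 14 mm round foot that ends 16 mm from this point, 30 mm over all, 12 g, smooth, loose, one of six alike in the tub.
- knob3_mid (a point): Centre of a dark wooden ball knob: a 28 mm ball with a 14 mm round foot that ends 16 mm from this point, 30 mm over all, 12 g, smooth, loose, one of six alike in the tub.
- knob4_mid (a point): Centre of a dark wooden ball knob: a 28 mm ball with a 14 mm round foot that ends 16 mm from this point, 30 mm over all, 12 g, smooth, loose, one of six alike in the tub.
- knob5_mid (a point): Centre of a dark wooden ball knob: a 28 mm ball with a 14 mm round foot that ends 16 mm from this point, 30 mm over all, 12 g, smooth, loose, one of six alike in the tub.

How it is judged (in metres and radians):
At the end, for the whole second after the job is handed in: At least three of the six knobs lie inside the jar and every other knob lies inside the tub (none on the bench or in the scoop); the jar stands upright on the bench; the scoop lies on the bench, outside the tub and the jar, bowl and handle both down (their middles less than 50 mm up), at rest (distance between any of knob0_mid, knob1_mid, knob2_mid, knob3_mid and jar_mid below 0.062 m and distance between any of knob0_mid, knob1_mid, knob2_mid, knob4_mid and jar_mid below 0.062 m and distance between any of knob0_mid, knob1_mid, knob2_mid, knob5_mid and jar_mid below 0.062 m and distance between any of knob0_mid, knob1_mid, knob3_mid, knob4_mid and jar_mid below 0.062 m and distance between any of knob0_mid, knob1_mid, knob3_mid, knob5_mid and jar_mid below 0.062 m and distance between any of knob0_mid, knob1_mid, knob4_mid, knob5_mid and jar_mid below 0.062 m and distance between any of knob0_mid, knob2_mid, knob3_mid, knob4_mid and jar_mid below 0.062 m and distance between any of knob0_mid, knob2_mid, knob3_mid, knob5_mid and jar_mid below 0.062 m and distance between any of knob0_mid, knob2_mid, knob4_mid, knob5_mid and jar_mid below 0.062 m and distance between any of knob0_mid, knob3_mid, knob4_mid, knob5_mid and jar_mid below 0.062 m and distance between any of knob1_mid, knob2_mid, knob3_mid, knob4_mid and jar_mid below 0.062 m and distance between any of knob1_mid, knob2_mid, knob3_mid, knob5_mid and jar_mid below 0.062 m and distance between any of knob1_mid, knob2_mid, knob4_mid, knob5_mid and jar_mid below 0.062 m and distance between any of knob1_mid, knob3_mid, knob4_mid, knob5_mid and jar_mid below 0.062 m and distance between any of knob2_mid, knob3_mid, knob4_mid, knob5_mid and jar_mid below 0.062 m and (distance between knob0_mid and jar_mid below 0.062 m or (x of knob0_mid in the frame of tub_floor between -0.06 and 0.06 m and y of knob0_mid in the frame of tub_floor between -0.17 and 0.17 m and height (world z) of knob0_mid below 0.072 m)) and (distance between knob1_mid and jar_mid below 0.062 m or (x of knob1_mid in the frame of tub_floor between -0.06 and 0.06 m and y of knob1_mid in the frame of tub_floor between -0.17 and 0.17 m and height (world z) of knob1_mid below 0.072 m)) and (distance between knob2_mid and jar_mid below 0.062 m or (x of knob2_mid in the frame of tub_floor between -0.06 and 0.06 m and y of knob2_mid in the frame of tub_floor between -0.17 and 0.17 m and height (world z) of knob2_mid below 0.072 m)) and (distance between knob3_mid and jar_mid below 0.062 m or (x of knob3_mid in the frame of tub_floor between -0.06 and 0.06 m and y of knob3_mid in the frame of tub_floor between -0.17 and 0.17 m and height (world z) of knob3_mid below 0.072 m)) and (distance between knob4_mid and jar_mid below 0.062 m or (x of knob4_mid in the frame of tub_floor between -0.06 and 0.06 m and y of knob4_mid in the frame of tub_floor between -0.17 and 0.17 m and height (world z) of knob4_mid below 0.072 m)) and (distance between knob5_mid and jar_mid below 0.062 m or (x of knob5_mid in the frame of tub_floor between -0.06 and 0.06 m and y of knob5_mid in the frame of tub_floor between -0.17 and 0.17 m and height (world z) of knob5_mid below 0.072 m)) and angle between jar_mid's own z axis and vertical below 0.1 rad and height (world z) of jar_mid below 0.06 m and height (world z) of each of scoop_bowl, scoop_grip below 0.05 m and linear speed of each of scoop, jar below 0.02 m/s and not (x of scoop_bowl in the frame of tub_floor between -0.065 and 0.065 m and y of scoop_bowl in the frame of tub_floor between -0.175 and 0.175 m and height (world z) of scoop_bowl below 0.3 m)); the robot touches nothing.
It fails at once if a knob is touched by the fingers or the arm (contact force between any of the fingers, the arm and knob0 above 0.3 N or contact force between any of the fingers, the arm and knob1 above 0.3 N or contact force between any of the fingers, the arm and knob2 above 0.3 N or contact force between any of the fingers, the arm and knob3 above 0.3 N or contact force between any of the fingers, the arm and knob4 above 0.3 N or contact force between any of the fingers, the arm and knob5 above 0.3 N).
It fails at once if the jar is knocked over (tilted more than 30 degrees) (angle between jar_mid's own z axis and vertical above 0.52 rad).
It fails at once if the hand drill, clamp or tape measure is moved by more than 30 mm (distance of any of drill, clamp, tape_measure from where it was at the start of the episode above 0.03 m).
It also fails if it takes over 72 s, if anything falls off the work surface, if the arm or the gripper's body presses on something with over 40 N, if the wrist force passes 120 N, or if a joint passes its speed limit or range.

## Robot

A 6-joint arm with a two-finger parallel gripper is mounted at the origin on the work surface. World frame = base frame: x ahead of the robot, y to its left, z up, the work surface at z = 0. Lengths are in mm, angles in rad, forces in N, time in s.
With the tool pointing down it reaches from about 275 to 1000 mm from the base axis. Payload 8.4 kg.
Tool frame: the origin (TCP) lies at the very end of the fingers, on their centre line; the grasp point (between the pads) lies 19 mm behind it; z points along the fingers, y is the direction in which the jaws open and shut (so a half turn about z gives the same grasp; the last joint's range is limited). The gripper opens to 85 mm and grips with 20 to 120 N. Pads are 22 mm wide; open, the fingers measure 114 mm over their backs; the gripper's body (76 mm by 85 mm) begins 54 mm behind the grasp point. The pads swing forward as they close: fully open they stand 13 mm farther back than shut.
Start: joints at [1.209, 0.353, 1.633, -0, 1.155, -0.002], TCP at [220.053, 584.982, 231.281] pointing down, gripper open.
Joint ranges: [-2.63, 2.63], [-0.92, 2.1], [0.06, 2.66], [-1.3, 4.44], [0, 2.69], [-3.02, 3.02]. Speed limits (rad/s): [2.22, 2.22, 2.79, 3.14, 3.14, 3.14].

## Interface

Orientations are given as [roll, pitch, yaw] about the fixed x, y, z axes, in that order (R = Rz(yaw) Ry(pitch) Rx(roll)).
In Python, from rig import sense, grab_frame, get_calibration, sign_off, boxes_of, trace gives the robot as it stands.
- The arm moves only by the tool servo_tool, never from a script. Its argument "rows" is a list of rows, each a list of 3 entries, a list of its own where there are three numbers: the finger opening in mm, from 0 to 85.4, then the shift along the tool's x, y, z in mm, then the turn, a rotation vector about the tool's x, y, z in degrees. A call has 1 to 8 rows; each row shifts and turns the commanded pose from where the row before left it, along the tool's axes as they then stand; what a row does not reach is not made up. A row lasts 1/8 s, in which the tool goes at most 62.5 mm and 10.7 degrees, less where a joint would pass 70% of its speed; a pose out of reach is approached as far as the arm can. A call is refused whole if a number of a shift passes 62.5 or a number of a turn 10.7, either way. A call with a gripper value outside its range is refused whole. The fingers move at their own pace and stop on an object; "force" is the grip in N (left out, the last holds). Time passes only in rows, so rows that do not move let the fingers close. It gives the time, the measured TCP pose, the force and the opening at its end, in the units of the state.
- sense(): the state, without advancing time (a new reading comes with each control period).
- grab_frame(name): name is "side" or "top" or "wrist"; returns the picture (400x640x3 uint8, blue, green, red); there is no depth.
- get_calibration(name): a dict with "intrinsics" (3x3 intrinsics, pixels), "k1" (the pictures are not rectified: a ray, as slopes to the right and down, at radius r is drawn at 1 + k1 r^2 times it, then the intrinsics apply), "world_to_cam" (4x4, takes a point from world to camera coordinates). Camera axes: x right, y down, z forward; pixel columns grow to the right and rows downward; lengths in mm; the calibration is good to about 2 mm. A picture is of the moment at which its call begins: read the wrist's pose just before it. get_calibration takes no time and is no camera call; for the wrist camera it gives the pose at the moment of the call.
- sign_off(): hands the job in, once; it reports no verdict.
Trained networks look in the newest picture that a camera, given by its name, has taken for a name from the list of things; names that differ only in an ending like _2 or _b are one class to them, and where a whole thing is asked for, a point or a joint stands for the part that bears it (a point fixed in the world has none). Each returns a list of dicts, best first, with "conf" (0 to 1); they miss things now and then, are a little off and sometimes report something else, mostly with a low value. They report only what shows in the picture. A call takes as long as a camera call.
- boxes_of(camera, thing): "centre" ([x, y, z] in mm, in the coordinates of the camera as it stood for that picture, good to about 4 mm: the middle of the surface that is visible of it).
- trace(camera, thing): "mask" (400x640 bool, what is visible of it).
The state is a dict: "clock": time; "qpos": joint angles; "qvel": joint speeds; "joint_efforts": joint torques, N m; "eef_pos": TCP position; "tcp_rot": TCP orientation; "contact_force": force on the tool from outside, world axes, zero at the start; "wrist_torque": the same for the moment, N m; "opening": opening from 0.0 (shut) to 1.0 (fully open).
Only numpy, scipy, OpenCV 4.12 (cv2) and the standard library are available. Lean on these libraries where they do the work, as an engineer would, in place of code of your own. Each camera call takes 0.05 s, during which the arm holds its last target. There are 200 camera calls.

## Working session

There is one attempt and no reset: what is moved stays moved. The work goes in short steps, Python scripts to look and compute and a tool call to move; the robot and the scene stay as the last step left them, time stands still between calls to the robot, and variables do not carry over. Pictures are saved under pics/ and viewed, about 8 in all and at most 12, crops included, and the job is handed in when it is done.

Besides the shell and the picture viewer there is one more tool, called after "Emit:" in YAML: its name, and indented under it one key for each argument. servo_tool: Moves the arm, as the interface text tells. Its arguments: {"type":"object","properties":{"rows":{"type":"array","items":{"type":"array"}},"force":{"type":"number"}},"required":["rows"]}

```bash
ls; mkdir -p pics; cat > h.py <<'E'
import numpy as np, cv2
from rig import *
from scipy.spatial.transform import Rotation as R
def world(cam,p):
    T=np.linalg.inv(np.array(get_calibration(cam)["world_to_cam"])); return (T@np.append(p,1))[:3]
def find(cam,things):
    for t in things:
        for d in boxes_of(cam,t)[:8]:
            print(cam,t,round(d["conf"],2),world(cam,d["centre"]).round(0))
E
python3 - <<'E'
from h import *
for c in("top","side"):
    f=grab_frame(c); cv2.imwrite(f"pics/{c}0.png",f)
    find(c,["scoop_bowl","scoop_grip","scoop_lip","jar_mouth","jar_mid","tub_floor","drill","clamp","tape_measure","knob0_mid"])
print(sense())
E
```

```text
pics
top scoop_bowl 0.77 [554. -22. 147.]
top scoop_grip 0.97 [556. -21. 143.]
top scoop_lip 0.74 [550. -22. 146.]
top jar_mouth 0.65 [538. -77.  48.]
top jar_mid 0.65 [544. -83.  53.]
top tub_floor 0.69 [543. 202.  20.]
top tub_floor 0.57 [449. 322.  30.]
top drill 0.88 [ 768. -209.   31.]
top clamp 0.98 [308. 357.  23.]
top tape_measure 0.71 [ 382. -528.   66.]
top knob0_mid 0.67 [446. 281.  28.]
top knob0_mid 0.44 [445. 320.  26.]
side scoop_bowl 0.8 [558.  -4. 158.]
side scoop_grip 0.93 [554. -13. 156.]
side scoop_lip 0.87 [554. -10. 161.]
side jar_mouth 0.56 [527. -34.  75.]
side jar_mid 0.55 [528. -35.  72.]
side jar_mid 0.39 [555.  -4. 161.]
side tub_floor 0.59 [546. 199.  23.]
side drill 0.96 [ 767. -202.   29.]
side clamp 0.68 [303. 372.  22.]
side tape_measure 0.6 [ 378. -519.   53.]
side tape_measure 0.52 [555.  -9. 156.]
side knob0_mid 0.17 [555.  -5. 158.]
{'clock': 1.1, 'qpos': array([ 1.20861440e+00,  3.53028178e-01,  1.63339900e+00,  1.74157599e-05,
        1.15518945e+00, -2.39761040e-03]), 'qvel': array([0.00078308, 0.00125009, 0.0005909 , 0.0011757 , 0.00098881,
       0.00130927]), 'joint_efforts': array([ 1.84621000e-03, -6.05197620e+01, -3.42433476e+01,  7.15750957e-06,
        1.70513689e-03,  1.04832912e-05]), 'eef_pos': array([220.04040509, 584.98989019, 231.26378669]), 'tcp_rot': array([-3.14156872e+00, -1.59904370e-05,  2.78180131e+00]), 'contact_force': array([ 0.36523777,  0.18932694, -0.24229451]), 'wrist_torque': array([-0.00647558, -0.00083977,  0.02849762]), 'opening': 0.9979952765890916}
```

View pics/top0.png

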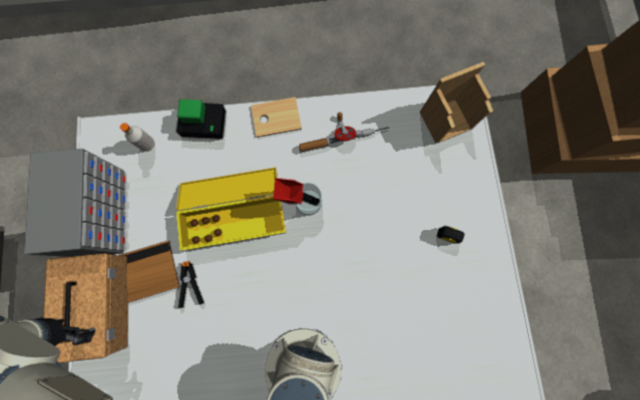

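View pics/side0.png

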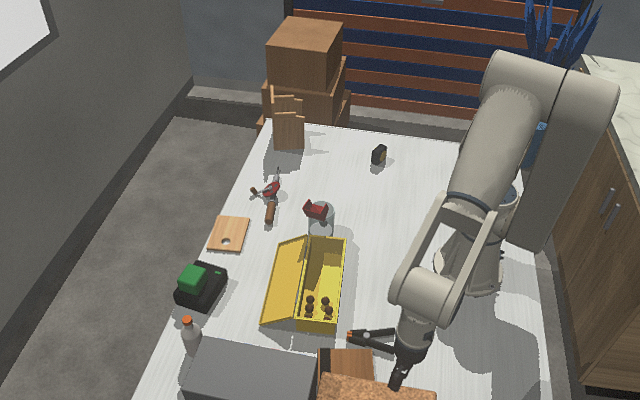

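```bash
python3 - <<'E'
from h import *
for c in("top","side","wrist"):
    k=get_calibration(c); W=np.array(k["world_to_cam"]); print(c,np.array(k["intrinsics"]).round(1).tolist(),k["k1"],"pos",np.linalg.inv(W)[:3,3].round(0),"fwd",W[2,:3].round(2))
E
```

```text
top [[377.8, 0.0, 315.3], [0.0, 377.8, 193.3], [0.0, 0.0, 1.0]] 0.012577812332853126 pos [ 298.  -76. 1323.] fwd [ 0.2  -0.02 -0.98]
side [[494.3, 0.0, 317.6], [0.0, 494.3, 200.3], [0.0, 0.0, 1.0]] -0.11327570088752144 pos [ 324. 1187. 1353.] fwd [ 0.13 -0.72 -0.68]
wrist [[303.9, 0.0, 316.4], [0.0, 303.9, 196.5], [0.0, 0.0, 1.0]] -0.011950436683374055 pos [141. 615. 374.] fwd [ 0.31 -0.12 -0.94]
```

```bash
cat >> h.py <<'E'
def M(pos,Rm): T=np.eye(4); T[:3,:3]=Rm; T[:3,3]=pos; return T
def cur():
    s=sense(); return M(s["eef_pos"],R.from_euler("xyz",s["tcp_rot"]).as_matrix())
def tool(tilt,yaw=90.):   # tilt>0: tool z leans to +tool x (world +y at yaw 90); camera on tool +x side
    return R.from_euler("xyz",[180,0,yaw],degrees=True).as_matrix()@R.from_rotvec([0,np.radians(tilt),0]).as_matrix()
def plan(wps,start=None):
    """wps: list of (4x4 target, opening, rows); prints rounded rows, returns end commanded pose"""
    T=cur() if start is None else start.copy(); out=[]
    for G,o,n in wps:
        S=T.copy(); rv=R.from_matrix(S[:3,:3].T@G[:3,:3]).as_rotvec()
        for k in range(1,n+1):
            P=S[:3,3]+(G[:3,3]-S[:3,3])*k/n; Q=S[:3,:3]@R.from_rotvec(rv*k/n).as_matrix()
            d=(T[:3,:3].T@(P-T[:3,3])).round(0); w=np.degrees(R.from_matrix(T[:3,:3].T@Q).as_rotvec()).round(1)
            if abs(d).max()>62 or abs(w).max()>10.6: print("TOO FAST",d,w)
            out.append([o,(d+0.).tolist(),(w+0.).tolist()])
            T[:3,3]+=T[:3,:3]@d; T[:3,:3]=T[:3,:3]@R.from_rotvec(np.radians(w)).as_matrix()
    for i in range(0,len(out),8): print(str(out[i:i+8]).replace(" ","").replace(".0,",",").replace(".0]","]"))
    print("end",T[:3,3].round(1),np.degrees(R.from_matrix(T[:3,:3]).as_euler("xyz")).round(1)); return T
def rep():
    s=sense(); print("t",round(s["clock"],2),"p",s["eef_pos"].round(1),"rpy",np.degrees(s["tcp_rot"]).round(1),"open",round(s["opening"]*85.4,1),"F",s["contact_force"].round(1),"q",s["qpos"].round(2))
def px(cam,P,T=None):
    k=get_calibration(cam); W=np.array(k["world_to_cam"]) if T is None else T
    P=np.atleast_2d(P); c=P@W[:3,:3].T+W[:3,3]; s=c[:,:2]/c[:,2:]; s=s*(1+k["k1"]*(s**2).sum(1,keepdims=True))
    K=np.array(k["intrinsics"]); return s@K[:2,:2].T+K[:2,2]
def ground(cam,uv,z):
    k=get_calibration(cam); W=np.array(k["world_to_cam"]); K=np.array(k["intrinsics"]); s0=(np.array(uv,float)-K[:2,2])/K[0,0]; s=s0.copy()
    for _ in range(20): s=s0/(1+k["k1"]*(s**2).sum())
    d=W[:3,:3].T@np.append(s,1); c=-W[:3,:3].T@W[:3,3]; return c+d*(z-c[2])/d[2]
E
python3 - <<'E'
from h import *
plan([(M([470,20,400],tool(0)),85,13)])
for uv in [(180,249),(284,231),(176,212),(276,170)]: print(uv,ground("top",uv,75).round(0))
E
```

```text
[[85,[-33,-34,-13],[0,0,5.3]],[85,[-37,-31,-13],[0,0,5.4]],[85,[-39,-27,-13],[0,0,5.3]],[85,[-41,-23,-13],[0,0,5.3]],[85,[-43,-20,-13],[0,0,5.4]],[85,[-45,-15,-13],[0,0,5.3]],[85,[-46,-11,-13],[0,0,5.4]],[85,[-47,-7,-13],[0,0,5.3]]]
[[85,[-48,-2,-13],[0,0,5.3]],[85,[-47,2,-13],[0,0,5.4]],[85,[-47,7,-13],[0,0,5.3]],[85,[-47,10,-13],[0,0,5.3]],[85,[-45,15,-13],[0,0,5.4]]]
end [469.6  19.8 400.3] [-180.    0.   90.]
(180, 249) [417. 362.  75.]
(284, 231) [442.  18.  75.]
(176, 212) [541. 372.  75.]
(276, 170) [653.  29.  75.]
```

Emit:
servo_tool:
  rows:
    - [85, [-33, -34, -13], [0, 0, 5.3]]
    - [85, [-37, -31, -13], [0, 0, 5.4]]
    - [85, [-39, -27, -13], [0, 0, 5.3]]
    - [85, [-41, -23, -13], [0, 0, 5.3]]
    - [85, [-43, -20, -13], [0, 0, 5.4]]
    - [85, [-45, -15, -13], [0, 0, 5.3]]
    - [85, [-46, -11, -13], [0, 0, 5.4]]
    - [85, [-47, -7, -13], [0, 0, 5.3]]

```text
clock: 2.1
eef_pos: [373.8, 236.2, 335.9]
tcp_rot: [3.141, -0.0, 2.034]
contact_force: [0.9, -0.3, -0.8]
opening: 0.997
```

Emit:
servo_tool:
  rows:
    - [85, [-48, -2, -13], [0, 0, 5.3]]
    - [85, [-47, 2, -13], [0, 0, 5.4]]
    - [85, [-47, 7, -13], [0, 0, 5.3]]
    - [85, [-47, 10, -13], [0, 0, 5.3]]
    - [85, [-45, 15, -13], [0, 0, 5.4]]

```text
clock: 2.72
eef_pos: [469.9, 18.2, 401.0]
tcp_rot: [3.141, -0.0, 1.567]
contact_force: [0.8, 1.0, -0.3]
opening: 0.995
```

```bash
python3 - <<'E'
from h import *
rep(); f=grab_frame("wrist"); cv2.imwrite("pics/w1.png",f)
k=get_calibration("wrist"); np.save("w1.npy",k["world_to_cam"]); print(np.linalg.inv(np.array(k["world_to_cam"]))[:3].round(3))
find("wrist",["scoop_bowl","jar_mouth","jar_mid","tub_floor","knob0_mid"])
E
```

```text
t 2.73 p [469.9  18.2 401. ] rpy [180.   -0.   89.8] open 85.0 F [ 0.8  1.  -0.3] q [ 0.04 -0.02  1.72  0.    1.45  0.04]
[[ 1.00000e+00 -9.00000e-03  1.00000e-03  4.72285e+02]
 [-8.00000e-03 -9.44000e-01 -3.30000e-01  9.88550e+01]
 [ 4.00000e-03  3.30000e-01 -9.44000e-01  5.44908e+02]]
wrist scoop_bowl 0.59 [563. -15. 155.]
wrist jar_mouth 0.93 [532. -95.  75.]
wrist tub_floor 0.57 [545. 139.  19.]
```

View pics/w1.png

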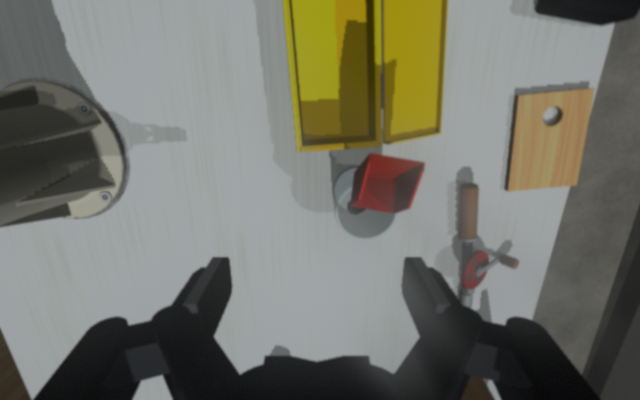

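```bash
cat > fit.py <<'E'
from h import *
from scipy.optimize import minimize, differential_evolution
B=[]
for y in(-33,33): B.append([[-40,y,-25],[48,y,-25],[48,y,-23],[15,y,25],[-40,y,25]])
B+= [[[-40,-33,-25],[48,-33,-25],[48,33,-25],[-40,33,-25]],[[-40,-33,-25],[-40,33,-25],[-40,33,25],[-40,-33,25]]]
B=[np.array(b,float) for b in B]
H=[np.array([[x,14*np.cos(a)/np.cos(np.pi/8),1+14*np.sin(a)/np.cos(np.pi/8)] for x in(-178,-40) for a in np.arange(8)*np.pi/4+np.pi/8])]
def red(f):
    h=cv2.cvtColor(f,cv2.COLOR_BGR2HSV); m=((h[...,0]<8)|(h[...,0]>172))&(h[...,1]>130)&(h[...,2]>45); return m
def fit(views,x0,spread,fixed=None):
    """views: (cam, frame, W); x=pos(3), rotvec(3)"""
    data=[]
    for cam,f,W in views:
        c=px(cam,[x0[:3]],W)[0].astype(int); s=70 if cam=="wrist" else 35
        r=(max(c[0]-s,0),max(c[1]-s,0)); m=red(f)[r[1]:c[1]+s,r[0]:c[0]+s]
        n,l,st,_=cv2.connectedComponentsWithStats(m.astype(np.uint8)); m=l==1+np.argmax(st[1:,4]); data.append((cam,W,r,m)); print(cam,c,m.sum())
    def cost(x):
        Rm=R.from_rotvec(x[3:]).as_matrix(); t=0
        for cam,W,r,m in data:
            im=np.zeros((m.shape[0]*4,m.shape[1]*4),np.uint8)
            for b in B:
                p=(px(cam,b@Rm.T+x[:3],W)-r+.5)*4; cv2.fillPoly(im,[cv2.convexHull(p.astype(np.int32))],255)
            im=cv2.resize(im,m.shape[::-1],interpolation=cv2.INTER_AREA)/255.
            t+=abs(im-m).sum()/m.sum()
        return t
    b=[(a-d,a+d) for a,d in zip(x0,spread)]
    r=differential_evolution(cost,b,seed=1,maxiter=120,popsize=12,tol=1e-6,x0=np.array(x0)); return r.x,r.fun
E
cat > a.py <<'E'
from fit import *
V=[(c,cv2.imread(f"pics/{n}.png"),np.array(np.load("w1.npy")) if c=="wrist" else np.array(get_calibration(c)["world_to_cam"])) for c,n in(("top","top0"),("side","side0"),("wrist","w1"))]
best=None
for az in (20,50,80,110):
    u=np.array([np.cos(np.radians(az)),np.sin(np.radians(az)),0]); X=u*.5+np.array([0,0,.866]); Z=-u*.866+np.array([0,0,.5]); Rm=np.c_[X,np.cross(Z,X),Z]
    x,f=fit(V,list([560,-20,155])+list(R.from_matrix(Rm).as_rotvec()),[30,30,30,.5,.5,.5]); print(az,x.round(1),f)
    if best is None or f<best[1]: best=(x,f)
x=best[0]; Rm=R.from_rotvec(x[3:]).as_matrix(); np.save("scoop0.npy",M(x[:3],Rm)); print(x[:3],Rm.round(2),"grip",x[:3]+Rm@[-110,0,1],"end",x[:3]+Rm@[-178,0,1])
f=grab_frame("wrist"); im=V[2][1]
m=trace("wrist","jar_mouth")
if m: ys,xs=np.nonzero(m[0]["mask"]); print("jar mask",xs.min(),xs.max(),ys.min(),ys.max())
for b in B: cv2.polylines(im,[px("wrist",b@Rm.T+x[:3],V[2][2]).astype(int)],True,(255,255,0),1)
cv2.polylines(im,[cv2.convexHull(px("wrist",H[0]@Rm.T+x[:3],V[2][2]).astype(np.int32))],True,(255,0,255),1)
a=np.arange(0,6.3,.2)
for z in(0,115): cv2.polylines(im,[px("wrist",np.c_[540+48*np.cos(a),-82+48*np.sin(a),z+0*a],V[2][2]).astype(int)],True,(0,255,0),1)
cv2.imwrite("pics/w1f.png",cv2.resize(im[120:260,270:470],None,fx=4,fy=4))
E
time python3 a.py
```

```text
top [290 189] 597
side [313 209] 45
wrist [381 183] 1353Traceback (most recent call last):
  File "a.py", line 6, in <module>
    x,f=fit(V,list([560,-20,155])+list(R.from_matrix(Rm).as_rotvec()),[30,30,30,.5,.5,.5]); print(az,x.round(1),f)
        ~~~^^^^^^^^^^^^^^^^^^^^^^^^^^^^^^^^^^^^^^^^^^^^^^^^^^^^^^^^^^^^^^^^^^^^^^^^^^^^^^^
  File "fit.py", line 27, in fit
    r=differential_evolution(cost,b,seed=1,maxiter=120,popsize=12,tol=1e-6,x0=np.array(x0)); return r.x,r.fun
    return fun(*args, **kwargs)
    ret = solver.solve()
    next(self)
    ~~~~^^^^^^
    energy = self.func(parameters)
    return self.f(x, *self.args)
           ~~~~~~^^^^^^^^^^^^^^^
  File "fit.py", line 22, in cost
    p=(px(cam,b@Rm.T+x[:3],W)-r+.5)*4; cv2.fillPoly(im,[cv2.convexHull(p.astype(np.int32))],255)
       ~~^^^^^^^^^^^^^^^^^^^^
  File "h.py", line 31, in px
    k=get_calibration(cam); W=np.array(k["world_to_cam"]) if T is None else T
ValueError: time passes only in moves, steps and waits

real	0m5.542s
user	0m3.932s
sys	0m0.322s
```

```bash
sed -i 's/^def px/_C={}\ndef cal(c):\n    if c not in _C: _C[c]=get_calibration(c)\n    return _C[c]\ndef px/; ' h.py
python3 - <<'E'
s=open('h.py').read(); i=s.index("def px"); j=s.index("def ground"); s=s[:i]+s[i:j].replace('k=get_calibration(cam); W=np.array(k["world_to_cam"])','k=cal(cam); W=np.array(get_calibration(cam)["world_to_cam"])')+s[j:]; open('h.py','w').write(s)
f=open('fit.py').read().replace("[...,1]>130","[...,1]>110").replace("[...,2]>45","[...,2]>28"); open('fit.py','w').write(f)
E
time python3 a.py
```

```text
top [290 189] 613
side [313 209] 94
wrist [381 183] 1863
20 [ 5.538e+02 -2.340e+01  1.315e+02 -3.000e-01 -1.500e+00  8.000e-01] 3.364843921149722
top [290 189] 613
side [313 209] 94
wrist [381 183] 1863
50 [ 5.546e+02 -1.870e+01  1.711e+02  4.000e-01 -1.200e+00  1.300e+00] 3.125480307312908
top [290 189] 613
side [313 209] 94
wrist [381 183] 1863
80 [553.3 -16.3 177.1   0.9  -1.    1.5] 2.696126264449629
top [290 189] 613
side [313 209] 94
wrist [381 183] 1863
110 [553.7 -16.  183.1   1.1  -0.9   1.5] 2.700744385311784
[553.26116296 -16.34597388 177.11341068] [[-0.14 -0.99  0.06]
 [ 0.36 -0.11 -0.93]
 [ 0.92 -0.11  0.37]] grip [568.59501003 -56.44075322  75.83023437] end [578.03447206 -80.65298245  12.99183439]
jar mask 333 397 165 241
real	0m46.678s
user	0m45.909s
sys	0m0.204s
```

```bash
cat > b.py <<'E'
from fit import *
T=np.load("scoop0.npy"); a=cv2.imread("pics/w1f.png")[:,:640]
s=cv2.imread("pics/side0.png"); W=np.array(get_calibration("side")["world_to_cam"])
c=s[185:245,285:345]; print(cv2.cvtColor(c,cv2.COLOR_BGR2HSV)[10:40:4,14:50:4].tolist())
c=cv2.resize(c,(280,280),interpolation=cv2.INTER_NEAREST)
t=cv2.resize(cv2.imread("pics/top0.png")[170:220,265:325],(336,280),interpolation=cv2.INTER_NEAREST)
o=np.zeros((560,800,3),np.uint8); o[:280,:280]=c; o[280:,:336]=t; o[:280,340:]=0; o[:560,340:]=cv2.resize(a[:,:],(460,400))[:560] if 0 else cv2.copyMakeBorder(cv2.resize(a,(460,402)),0,158,0,0,cv2.BORDER_CONSTANT)
cv2.imwrite("pics/cmp.png",o)
E
python3 b.py | head -c 1500
```

```text
[[[43, 8, 214], [40, 7, 209], [48, 6, 212], [30, 6, 212], [30, 6, 213], [42, 6, 213], [30, 5, 214], [38, 5, 216], [30, 2, 214]], [[42, 6, 210], [39, 9, 210], [34, 9, 215], [40, 7, 221], [30, 5, 216], [30, 6, 219], [35, 7, 217], [38, 5, 216], [0, 0, 217]], [[26, 10, 210], [69, 8, 217], [7, 57, 76], [0, 73, 66], [74, 19, 151], [69, 12, 153], [75, 10, 152], [83, 13, 152], [65, 7, 219]], [[40, 7, 209], [2, 126, 109], [3, 56, 86], [4, 111, 108], [2, 115, 124], [2, 144, 152], [2, 157, 188], [5, 64, 80], [66, 9, 147]], [[30, 6, 208], [7, 27, 170], [7, 58, 79], [2, 121, 124], [0, 123, 131], [2, 136, 146], [8, 68, 83], [5, 78, 95], [72, 9, 148]], [[39, 8, 212], [38, 5, 218], [7, 76, 74], [7, 77, 89], [4, 62, 87], [4, 65, 82], [10, 64, 87], [70, 10, 157], [72, 9, 145]], [[34, 9, 209], [48, 6, 212], [20, 7, 220], [81, 15, 117], [45, 13, 122], [5, 53, 87], [3, 60, 85], [80, 17, 134], [60, 9, 119]], [[38, 10, 209], [25, 7, 212], [18, 6, 221], [60, 13, 116], [30, 3, 188], [90, 4, 133], [66, 14, 88], [90, 3, 99], [55, 12, 123]]]
```

View pics/cmp.png

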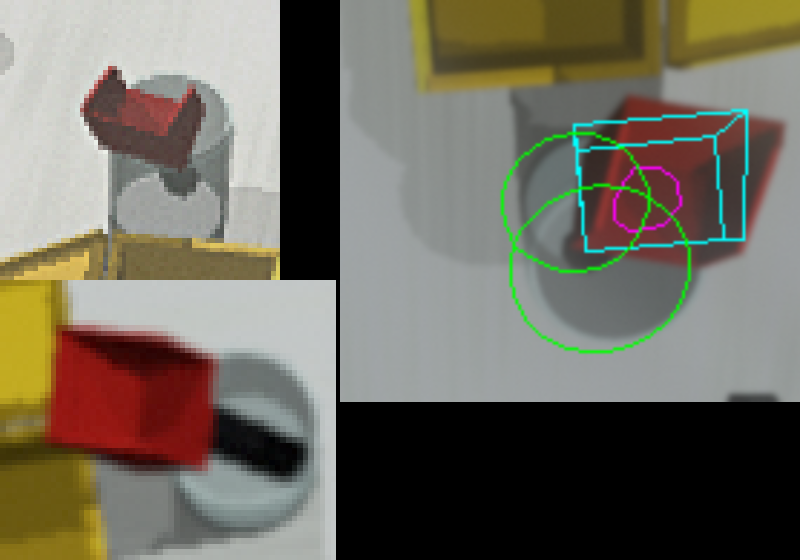

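```bash
sed -i 's/\[...,1\]>110/[...,1]>48/; s/\[...,0\]<8/[...,0]<13/' fit.py
sed -i 's/for az in (20,50,80,110)/for az in (30,75)/; s/\[30,30,30,.5,.5,.5\]/[30,30,35,.8,.8,.8]/; s/for z in(0,115)/for z in()/' a.py
cat >> a.py <<'E'
o=[]
for i in(0,1,2):
    im=cv2.imread(f"pics/{['top0','side0','w1'][i]}.png"); c=px(V[i][0],[x[:3]],V[i][2])[0].astype(int); s=[32,32,64][i]; im=im[c[1]-s:c[1]+s,c[0]-s:c[0]+s]; z=512//(2*s)//2*1; z=256/(2*s); im=cv2.resize(im,(256,256))
    for b in B: cv2.polylines(im,[((px(V[i][0],b@Rm.T+x[:3],V[i][2])-(c-s)+.5)*z).astype(int)],True,(255,255,0),1)
    cv2.polylines(im,[cv2.convexHull(((px(V[i][0],H[0]@Rm.T+x[:3],V[i][2])-(c-s)+.5)*z).astype(np.int32))],True,(255,0,255),1); o.append(im)
cv2.imwrite("pics/fit3.png",np.hstack(o))
E
python3 a.py
```

```text
top [290 189] 678
side [313 209] 340
wrist [381 183] 3076
30 [555.  -17.  168.5   0.8  -0.9   1.2] 0.4621248579273813
top [290 189] 678
side [313 209] 340
wrist [381 183] 3076
75 [554.7 -17.  168.    0.7  -0.9   1.2] 0.4634094683158565
[554.96297157 -17.0256327  168.51525777] [[ 0.08 -0.98 -0.16]
 [ 0.44  0.18 -0.88]
 [ 0.89 -0.    0.45]] grip [546.46728293 -66.32711967  70.54492217] end [541.31406731 -96.26018239   9.70532877]
```

View pics/fit3.png

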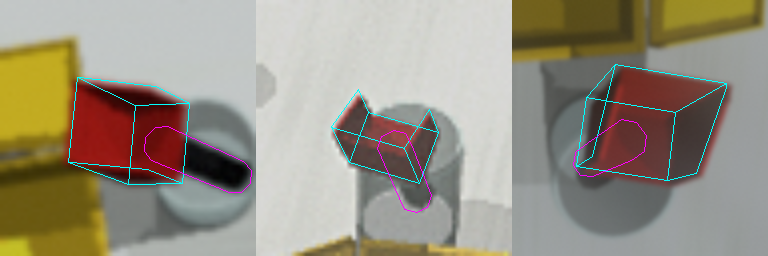

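```bash
cat > c.py <<'E'
from h import *
S=np.load("scoop0.npy"); g=(S@[-10,0,0,1])[:3]; Q=tool(30,80); z=Q[:,2]
G=M(g+19*z,Q); np.save("grasp.npy",G); print(G.round(2)); print("scoop axes in tool",(Q.T@S[:3,:3]).round(2))
P=G.copy(); P[:3,3]-=90*z
plan([(P,85,10),(G,85,5)])
E
python3 c.py
```

```text
[[ 1.5000e-01  9.8000e-01  9.0000e-02  5.5585e+02]
 [ 8.5000e-01 -1.7000e-01  4.9000e-01 -1.2070e+01]
 [ 5.0000e-01  0.0000e+00 -8.7000e-01  1.4311e+02]
 [ 0.0000e+00  0.0000e+00  0.0000e+00  1.0000e+00]]
scoop axes in tool [[ 0.83  0.   -0.55]
 [-0.   -1.   -0.  ]
 [-0.55  0.   -0.83]]
[[85,[-8,8,18],[-0.3,3,1]],[85,[-8,8,17],[-0.2,3,1]],[85,[-10,8,17],[-0.3,3,1]],[85,[-10,8,17],[-0.3,3,0.9]],[85,[-10,8,16],[-0.2,3,1]],[85,[-12,8,16],[-0.3,3,1]],[85,[-12,9,15],[-0.3,2.9,1]],[85,[-13,8,14],[-0.2,3,1]]]
[[85,[-13,9,14],[-0.3,3,1]],[85,[-14,9,13],[-0.3,3,1]],[85,[0,0,18],[0,0,0]],[85,[0,0,18],[0,0,0]],[85,[0,0,18],[0,0,0]],[85,[0,0,18],[0,0,0]],[85,[0,0,18],[0,0,0]]]
end [555.8 -12.5 143.1] [180.  -30.   79.9]
```

Emit:
servo_tool:
  rows:
    - [85, [-8, 8, 18], [-0.3, 3, 1]]
    - [85, [-8, 8, 17], [-0.2, 3, 1]]
    - [85, [-10, 8, 17], [-0.3, 3, 1]]
    - [85, [-10, 8, 17], [-0.3, 3, 0.9]]
    - [85, [-10, 8, 16], [-0.2, 3, 1]]
    - [85, [-12, 8, 16], [-0.3, 3, 1]]
    - [85, [-12, 9, 15], [-0.3, 2.9, 1]]
    - [85, [-13, 8, 14], [-0.2, 3, 1]]

```text
clock: 4.22
eef_pos: [532.4, -42.0, 256.6]
tcp_rot: [3.134, -0.42, 1.433]
contact_force: [0.3, 0.3, 0.8]
opening: 0.991
```

Emit:
servo_tool:
  rows:
    - [85, [-13, 9, 14], [-0.3, 3, 1]]
    - [85, [-14, 9, 13], [-0.3, 3, 1]]
    - [85, [0, 0, 0], [0, 0, 0]]

```text
clock: 4.6
eef_pos: [547.5, -57.8, 219.5]
tcp_rot: [-3.138, -0.524, 1.391]
contact_force: [0.1, -0.1, -0.4]
opening: 1.001
```

```bash
cat > d.py <<'E'
from fit import *
rep(); f=grab_frame("wrist"); W=np.array(get_calibration("wrist")["world_to_cam"]); T=np.load("scoop0.npy"); x=T[:3,3]; Rm=T[:3,:3]
x2,c=fit([(a,cv2.imread(f"pics/{a}0.png"),np.array(get_calibration(a)["world_to_cam"])) for a in("top","side")],list(x)+list(R.from_matrix(Rm).as_rotvec()),[15]*3+[.3]*3) if 0 else (x,0)
im=f.copy()
for b in B: cv2.polylines(im,[px("wrist",b@Rm.T+x,W).astype(int)],True,(255,255,0),1)
G=np.load("grasp.npy"); 
cv2.imwrite("pics/pre.png",im)
E
python3 d.py
```

```text
t 4.6 p [547.5 -57.8 219.5] rpy [-179.8  -30.    79.7] open 85.5 F [ 0.1 -0.1 -0.4] q [-0.42  0.32  1.82  0.55  1.2  -0.49]
```

View pics/pre.png

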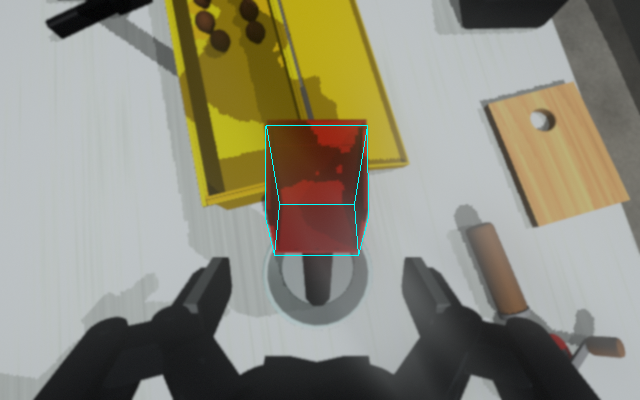

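```bash
python3 - <<'E'
from h import *
for uv,z in (((317,270),115),((317,248+76),115),((207,205),75),((262,194),75),((166,0),75),((408,163),75)): print(uv,ground("wrist",uv,z).round(0))
G=np.load("grasp.npy"); S=np.load("scoop0.npy"); rel=np.linalg.inv(G)@S; np.save("rel.npy",rel)
U=M(G[:3,3]+150*S[:3,0]+[-40,0,20],G[:3,:3]); U0=M(G[:3,3]+130*S[:3,0],G[:3,:3])
plan([(G,85,5)]); E=plan([(U0,60,6),(U,60,2)],G)
a=np.radians(5); SL=M([375,-60,31],np.c_[[0,np.cos(a),np.sin(a)],[-1,0,0],[0,-np.sin(a),np.cos(a)]]); L=SL@np.linalg.inv(rel)
L1=L.copy(); L1[2,3]+=50
print(L.round(2)); plan([(L1,60,9),(L,60,4)],E)
E
```

```text
(317, 270) [546. -69. 115.]
(317, 324) [ 538. -112.  115.]
(207, 205) [445.  14.  75.]
(262, 194) [503.  16.  75.]
(166, 0) [422. 272.  75.]
(408, 163) [661.  22.  75.]
[[85,[0,0,18],[0,0,0]],[85,[1,0,18],[0,0,-0.1]],[85,[0,0,18],[0,0,0]],[85,[0,0,18],[0,0,0]],[85,[0,0,18],[0,0,-0.1]]]
end [555.8 -12.4 143.2] [180. -30.  80.]
[[60,[18,0,-12],[0,0,0]],[60,[18,0,-12],[0,0,0]],[60,[18,0,-12],[0,0,0]],[60,[18,0,-12],[0,0,0]],[60,[18,0,-12],[0,0,0]],[60,[18,0,-12],[0,0,0]],[60,[11,-20,-16],[0,0,0]],[60,[10,-20,-16],[0,0,0]]]
end [526.8  53.7 297.7] [-180.  -30.   80.]
[[ -0.     1.    -0.   374.91]
 [  0.88  -0.    -0.48 -79.02]
 [ -0.48  -0.    -0.88  13.43]
 [  0.     0.     0.     1.  ]]
[[60,[-28,-14,14],[0,-6.5,-1.2]],[60,[-26,-15,17],[0.1,-6.5,-1.1]],[60,[-24,-15,19],[0,-6.4,-1.2]],[60,[-21,-15,23],[0.1,-6.5,-1.1]],[60,[-18,-16,24],[0,-6.5,-1.2]],[60,[-15,-16,27],[0.1,-6.5,-1.1]],[60,[-11,-17,28],[0,-6.5,-1.2]],[60,[-8,-17,29],[0.1,-6.5,-1.1]]]
[[60,[-5,-16,29],[0,-6.4,-1.2]],[60,[6,0,11],[0,0,0]],[60,[6,0,11],[0,0,0]],[60,[6,0,11],[0,0,0]],[60,[6,0,11],[0,0,0]]]
end [374.9 -79.   13.7] [-179.7   28.4   90.1]
```

Emit:
servo_tool:
  rows:
    - [85, [0, 0, 18], [0, 0, 0]]
    - [85, [0, 0, 18], [0, 0, 0]]
    - [85, [0, 0, 18], [0, 0, 0]]
    - [85, [0, 0, 18], [0, 0, 0]]
    - [85, [0, 0, 18], [0, 0, 0]]
    - [85, [0, 0, 0], [0, 0, 0]]

```text
clock: 5.4
eef_pos: [555.3, -12.6, 141.8]
tcp_rot: [-3.139, -0.524, 1.393]
contact_force: [0.5, -0.1, 0.3]
opening: 0.996
```

Emit:
servo_tool:
  rows:
    - [55, [0, 0, 0], [0, 0, 0]]
    - [55, [0, 0, 0], [0, 0, 0]]
    - [55, [0, 0, 0], [0, 0, 0]]
    - [55, [0, 0, 0], [0, 0, 0]]
    - [55, [0, 0, 0], [0, 0, 0]]
  force: 50

```text
clock: 6.02
eef_pos: [556.6, -13.9, 143.6]
tcp_rot: [3.14, -0.523, 1.394]
contact_force: [1.0, -0.2, 3.3]
opening: 0.767
```

Emit:
servo_tool:
  rows:
    - [55, [18, 0, -12], [0, 0, 0]]
    - [55, [18, 0, -12], [0, 0, 0]]
    - [55, [18, 0, -12], [0, 0, 0]]
    - [55, [18, 0, -12], [0, 0, 0]]
    - [55, [18, 0, -12], [0, 0, 0]]
    - [55, [18, 0, -12], [0, 0, 0]]
    - [55, [11, -20, -16], [0, 0, 0]]
    - [55, [10, -20, -16], [0, 0, 0]]

```text
clock: 7.02
eef_pos: [526.1, 52.6, 297.8]
tcp_rot: [-3.141, -0.523, 1.393]
contact_force: [0.5, 0.3, -0.9]
opening: 0.766
```

```bash
python3 - <<'E'
from h import *
rep(); rel=np.load("rel.npy"); C=cur()
U1=C.copy(); U1[0,3]-=100
a=np.radians(5); SL=M([375,-60,31],np.c_[[0,np.cos(a),np.sin(a)],[-1,0,0],[0,-np.sin(a),np.cos(a)]]); L=SL@np.linalg.inv(rel)
L1=L.copy(); L1[2,3]+=50
plan([(U1,55,3),(L1,55,9),(L,55,4)])
f=grab_frame("top"); cv2.imwrite("pics/top1.png",f)
find("top",["jar_mouth","scoop_bowl"])
m=trace("top","jar_mid")[0]["mask"]; ys,xs=np.nonzero(m); print("jar mask px",xs.min(),xs.max(),ys.min(),ys.max())
E
```

```text
t 7.03 p [526.1  52.6 297.8] rpy [-179.9  -30.    79.8] open 65.4 F [ 0.5  0.3 -0.9] q [-0.23  0.15  1.85  0.56  1.23 -0.27]
[[55,[-5,-33,-3],[0,0,0]],[55,[-5,-33,-3],[0,0,0]],[55,[-5,-32,-3],[0,0,0]],[55,[-26,-3,15],[0,-6.5,-1.2]],[55,[-25,-4,18],[0.1,-6.5,-1.1]],[55,[-22,-4,20],[0,-6.4,-1.2]],[55,[-20,-4,23],[0.1,-6.5,-1.2]],[55,[-17,-5,25],[0,-6.5,-1.1]]]
[[55,[-14,-5,26],[0,-6.5,-1.2]],[55,[-10,-5,28],[0.1,-6.4,-1.2]],[55,[-8,-6,29],[0,-6.5,-1.1]],[55,[-3,-5,30],[0.1,-6.5,-1.2]],[55,[6,0,11],[0,0,0]],[55,[6,0,11],[0,0,0]],[55,[6,0,11],[0,0,0]],[55,[5,0,11],[0,0,0]]]
end [375.  -79.4  13.7] [-179.7   28.5   90.1]
top jar_mouth 0.43 [532. -98.  25.]
top scoop_bowl 0.71 [532.  67. 321.]
top scoop_bowl 0.71 [ 532. -102.   26.]
jar mask px 312 322 194 214
```

Emit:
servo_tool:
  rows:
    - [55, [-5, -33, -3], [0, 0, 0]]
    - [55, [-5, -33, -3], [0, 0, 0]]
    - [55, [-5, -32, -3], [0, 0, 0]]
    - [55, [-26, -3, 15], [0, -6.5, -1.2]]
    - [55, [-25, -4, 18], [0.1, -6.5, -1.1]]
    - [55, [-22, -4, 20], [0, -6.4, -1.2]]
    - [55, [-20, -4, 23], [0.1, -6.5, -1.2]]
    - [55, [-17, -5, 25], [0, -6.5, -1.1]]

```text
clock: 8.22
eef_pos: [399.3, -21.4, 166.1]
tcp_rot: [3.12, 0.047, 1.491]
contact_force: [-1.0, -0.8, -1.5]
opening: 0.771
```

Emit:
servo_tool:
  rows:
    - [55, [-14, -5, 26], [0, -6.5, -1.2]]
    - [55, [-10, -5, 28], [0.1, -6.4, -1.2]]
    - [55, [-8, -6, 29], [0, -6.5, -1.1]]
    - [55, [-3, -5, 30], [0.1, -6.5, -1.2]]
    - [55, [6, 0, 11], [0, 0, 0]]
    - [55, [6, 0, 11], [0, 0, 0]]
    - [55, [6, 0, 11], [0, 0, 0]]
    - [55, [3, 0, 6], [0, 0, 0]]

```text
clock: 9.22
eef_pos: [377.1, -79.0, 18.6]
tcp_rot: [-3.138, 0.495, 1.569]
contact_force: [0.2, 0.4, -2.5]
opening: 0.77
```

```bash
python3 - <<'E'
from h import *
rep()
f=grab_frame("top"); cv2.imwrite("pics/top2.png",f); k=cv2.resize(f[150:270,250:400],(600,480))
cv2.imwrite("pics/top2c.png",k)
E
```

```text
t 9.22 p [377.1 -79.   18.6] rpy [-179.8   28.4   89.9] open 65.7 F [ 0.2  0.4 -2.5] q [ 0.21  0.47  2.29 -0.83  0.68  0.95]
```

View pics/top2c.png

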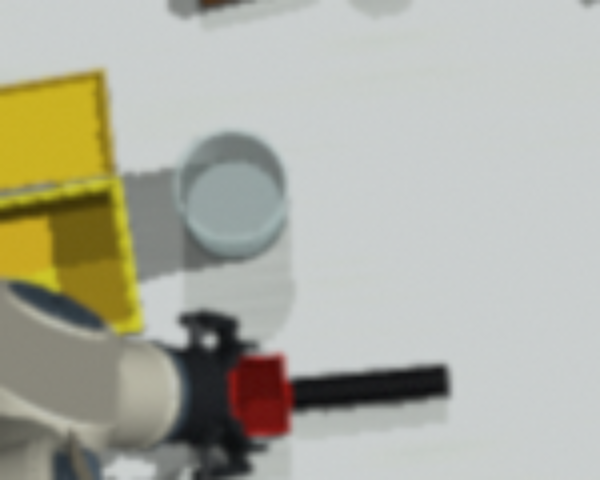

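Emit:
servo_tool:
  rows:
    - [55, [2, 0, 4], [0, 0, 0]]
    - [55, [0, 0, 0], [0, 0, 0]]
    - [85, [0, 0, 0], [0, 0, 0]]
    - [85, [0, 0, 0], [0, 0, 0]]
    - [85, [0, 0, 0], [0, 0, 0]]
    - [85, [0, 0, -30], [0, 0, 0]]
    - [85, [0, 0, -40], [0, 0, 0]]
    - [85, [0, 0, -40], [0, 0, 0]]

```text
clock: 10.28
eef_pos: [376.5, -26.1, 112.0]
tcp_rot: [-3.136, 0.496, 1.571]
contact_force: [1.1, 0.0, -1.1]
opening: 0.997
```

```bash
cat > e.py <<'E'
from fit import *
rep()
f=grab_frame("top"); cv2.imwrite("pics/top3.png",f); W=np.array(get_calibration("top")["world_to_cam"])
fw=grab_frame("wrist"); cv2.imwrite("pics/w3.png",fw); Ww=np.array(get_calibration("wrist")["world_to_cam"])
for uv,z in (((308.75,200.5),6),((307.5,196.5),115),((280,195),75),((285,233),75)): print(uv,ground("top",uv,z).round(0))
a=np.radians(5); Rm=np.c_[[0,np.cos(a),np.sin(a)],[-1,0,0],[0,-np.sin(a),np.cos(a)]]
x,c=fit([("top",f,W),("wrist",fw,Ww)],[375,-60,28]+list(R.from_matrix(Rm).as_rotvec()),[15,15,3,.05,.05,.15])
Rm=R.from_rotvec(x[3:]).as_matrix(); np.save("scoop1.npy",M(x[:3],Rm)); print(x[:3].round(1),Rm.round(3),c,"grip",(x[:3]+Rm@[-110,0,1]).round(1))
for b in B: cv2.polylines(fw,[px("wrist",b@Rm.T+x[:3],Ww).astype(int)],True,(255,255,0),1)
cv2.polylines(fw,[cv2.convexHull(px("wrist",H[0]@Rm.T+x[:3],Ww).astype(np.int32))],True,(255,0,255),1)
cv2.imwrite("pics/w3f.png",fw)
E
python3 e.py
```

```text
t 10.28 p [376.5 -26.1 112. ] rpy [-179.7   28.4   90. ] open 85.1 F [ 1.1  0.  -1.1] q [ 0.34  0.27  2.22 -0.59  0.93  0.77]
(308.75, 200.5) [549. -72.   6.]
(307.5, 196.5) [542. -70. 115.]
(280, 195) [564.  22.  75.]
(285, 233) [435.  16.  75.]
top [309 249] 567
wrist [311 188] 10371
[377.1 -60.5  27.5] [[ 0.01  -1.     0.009]
 [ 0.995  0.009 -0.098]
 [ 0.098  0.01   0.995]] 0.09959309493304172 grip [ 376.  -170.1   17.7]
```

View pics/w3f.png

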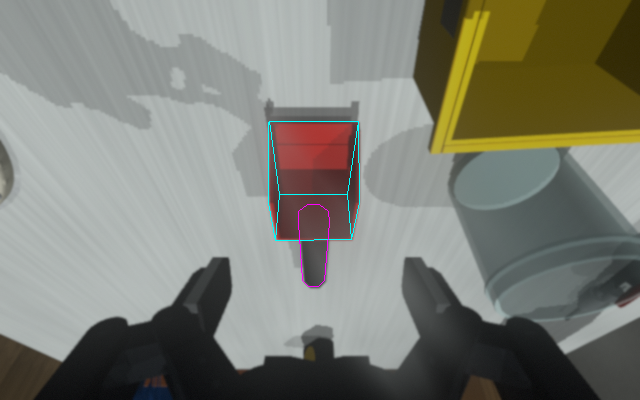

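```bash
python3 - <<'E'
from h import *
print("rim,floor,tubcorner",ground("wrist",(570,280),115).round(0),ground("wrist",(507,178),6).round(0),ground("wrist",(434,153),75).round(0))
for uv in ((193,223),(206,221),(217,219),(195,240),(208,238),(218,233)):
    p=ground("top",uv,17); d=p[:2]-[489,189]; print(uv,p.round(0),"tub xy",round(d@[.998,.062]),round(d@[-.062,.998]))
Q=tool(40); z=Q[:,2]; G=M(np.array([376,-170,26])+19*z,Q); P=G.copy(); P[:3,3]-=90*z
E=plan([(M([376,-120,160],tool(5)),85,5),(P,85,5),(G,85,5)])
E
```

```text
rim,floor,tubcorner [529. -48. 115.] [548. -69.   6.] [441.  16.  75.]
(193, 223) [507. 335.  17.] tub xy 27 145
(206, 221) [510. 290.  17.] tub xy 27 100
(217, 219) [513. 252.  17.] tub xy 28 61
(195, 240) [448. 330.  17.] tub xy -32 144
(208, 238) [450. 286.  17.] tub xy -33 99
(218, 233) [464. 250.  17.] tub xy -21 63
[[85,[-21,-1,1],[0,6.7,0]],[85,[-21,0,-2],[0,6.6,0]],[85,[-21,-1,-4],[0.1,6.7,0]],[85,[-20,0,-6],[0,6.7,-0.1]],[85,[-20,-1,-9],[0,6.6,0]],[85,[-20,0,14],[0,7,0]],[85,[-22,0,12],[0,7,0]],[85,[-23,0,9],[0,7,0]]]
[[85,[-24,0,6],[0,7,0]],[85,[-25,0,2],[0,7,0]],[85,[0,0,18],[0,0,0]],[85,[0,0,18],[0,0,0]],[85,[0,0,18],[0,0,0]],[85,[0,0,18],[0,0,0]],[85,[0,0,18],[0,0,0]]]
end [ 375.9 -158.1   11.8] [-180.  -40.   90.]
```

```bash
python3 - <<'E'
from h import *
Q=tool(31); z=Q[:,2]; G=M(np.array([376,-170,25.5])+19*z,Q); P=G.copy(); P[:3,3]-=90*z
E=plan([(M([376,-120,160],tool(5)),85,5),(P,85,4),(G,85,5)])
E
```

```text
[[85,[-21,-1,1],[0,6.7,0]],[85,[-21,0,-2],[0,6.6,0]],[85,[-21,-1,-4],[0.1,6.7,0]],[85,[-20,0,-6],[0,6.7,-0.1]],[85,[-20,-1,-9],[0,6.6,0]],[85,[-23,0,16],[0,6.5,0]],[85,[-25,0,14],[0,6.5,0]],[85,[-26,0,11],[0,6.5,0]]]
[[85,[-27,0,8],[0,6.5,0]],[85,[0,0,18],[0,0,0]],[85,[0,0,18],[0,0,0]],[85,[0,0,18],[0,0,0]],[85,[0,0,18],[0,0,0]],[85,[0,0,18],[0,0,0]]]
end [ 375.9 -160.     9.2] [-180.  -31.   90.]
```

Emit:
servo_tool:
  rows:
    - [85, [-21, -1, 1], [0, 6.7, 0]]
    - [85, [-21, 0, -2], [0, 6.6, 0]]
    - [85, [-21, -1, -4], [0.1, 6.7, 0]]
    - [85, [-20, 0, -6], [0, 6.7, -0.1]]
    - [85, [-20, -1, -9], [0, 6.6, 0]]
    - [85, [-23, 0, 16], [0, 6.5, 0]]
    - [85, [-25, 0, 14], [0, 6.5, 0]]
    - [85, [-26, 0, 11], [0, 6.5, 0]]

```text
clock: 11.38
eef_pos: [373.0, -188.1, 101.7]
tcp_rot: [-3.136, -0.428, 1.566]
contact_force: [0.4, -0.2, 0.6]
opening: 1.0
```

Emit:
servo_tool:
  rows:
    - [85, [-27, 0, 8], [0, 6.5, 0]]
    - [85, [0, 0, 18], [0, 0, 0]]
    - [85, [0, 0, 18], [0, 0, 0]]
    - [85, [0, 0, 18], [0, 0, 0]]
    - [85, [0, 0, 18], [0, 0, 0]]
    - [85, [0, 0, 18], [0, 0, 0]]
    - [85, [0, 0, 0], [0, 0, 0]]

```text
clock: 12.25
eef_pos: [371.5, -161.0, 5.8]
tcp_rot: [-3.131, -0.54, 1.565]
contact_force: [0.1, -0.7, 0.1]
opening: 0.997
```

Emit:
servo_tool:
  rows:
    - [15, [0, 0, 0], [0, 0, 0]]
    - [15, [0, 0, 0], [0, 0, 0]]
    - [15, [0, 0, 0], [0, 0, 0]]
    - [15, [0, 0, 0], [0, 0, 0]]
    - [15, [0, 0, 0], [0, 0, 0]]
    - [15, [0, 0, 0], [0, 0, 0]]
    - [15, [0, 0, 0], [0, 0, 0]]
  force: 110

```text
clock: 13.12
eef_pos: [373.6, -162.5, 7.7]
tcp_rot: [-3.136, -0.538, 1.567]
contact_force: [-0.8, -2.0, 6.4]
opening: 0.303
```

```bash
python3 - <<'E'
from h import *
rep()
E
```

```text
t 13.12 p [ 373.6 -162.5    7.7] rpy [-179.7  -30.8   89.8] open 25.9 F [-0.8 -2.   6.4] q [-0.74  0.6   2.05  0.48  0.94 -1.11]
```

```bash
cat >> h.py <<'E'
TX=np.array([.998,.062,0]); TY=np.array([-.062,.998,0]); TC=np.array([489,189,0.])
def SPw(lip,g,yawdir=TY,side=TX):
    g=np.radians(g); X=np.cos(g)*yawdir-np.array([0,0,np.sin(g)]); Z=np.cross(X,-side); Rm=np.c_[X,-side,Z]
    return M(np.array(lip)-Rm@[48,0,-25],Rm)
def SP(xt,yt,z,g): return SPw(TC+xt*TX+yt*TY+[0,0,z],g)
def rel(): return np.load("rel2.npy")
def TP(S): return S@np.linalg.inv(rel())
E
python3 - <<'E'
from h import *
S=np.load("scoop1.npy"); C=cur(); r=np.linalg.inv(C)@S
print(r.round(2)); p=r[:3,3].copy(); 
# enforce symmetric grip: y axis antiparallel, centred
X=np.array([r[0,0],0,r[2,0]]);X/=np.linalg.norm(X); Y=np.array([0,-1,0]); r2=M([p[0],0,p[2]],np.c_[X,Y,np.cross(X,Y)]); np.save("rel2.npy",r2); print(r2.round(3), "alpha",np.degrees(np.arctan2(-X[2],X[0])))
U=C.copy(); U[2,3]+=120
T1=TP(SP(-19,30,130,10)); print(T1[:3,3])
plan([(U,15,3),(T1,15,9)])
E
```

```text
[[ 9.000e-01  1.000e-02  4.300e-01  9.781e+01]
 [ 1.000e-02 -1.000e+00  1.000e-02  3.270e+00]
 [ 4.300e-01 -0.000e+00 -9.000e-01  3.519e+01]
 [ 0.000e+00  0.000e+00  0.000e+00  1.000e+00]]
[[ 0.905  0.     0.425 97.814]
 [ 0.    -1.     0.     0.   ]
 [ 0.425  0.    -0.905 35.19 ]
 [ 0.     0.     0.     1.   ]] alpha -25.18083016651167
[477.26381571  71.50967615 171.30099488]
[[15,[20,0,-34],[0,0,0]],[15,[21,0,-35],[0,0,0]],[15,[20,-1,-34],[0,0,0]],[15,[25,12,9],[0.1,-1.7,-0.4]],[15,[25,11,8],[0.2,-1.8,-0.4]],[15,[25,12,8],[0.1,-1.7,-0.4]],[15,[26,12,7],[0.1,-1.7,-0.3]],[15,[25,12,6],[0.2,-1.8,-0.4]]]
[[15,[26,13,5],[0.1,-1.7,-0.4]],[15,[25,13,4],[0.1,-1.8,-0.4]],[15,[26,12,4],[0.2,-1.7,-0.4]],[15,[26,13,2],[0.1,-1.7,-0.4]]]
end [476.9  71.6 171.7] [-180.   -15.2   93.6]
```

Emit:
servo_tool:
  rows:
    - [15, [20, 0, -34], [0, 0, 0]]
    - [15, [21, 0, -35], [0, 0, 0]]
    - [15, [20, -1, -34], [0, 0, 0]]
    - [15, [25, 12, 9], [0.1, -1.7, -0.4]]
    - [15, [25, 11, 8], [0.2, -1.8, -0.4]]
    - [15, [25, 12, 8], [0.1, -1.7, -0.4]]
    - [15, [26, 12, 7], [0.1, -1.7, -0.3]]
    - [15, [25, 12, 6], [0.2, -1.8, -0.4]]

```text
clock: 14.12
eef_pos: [430.2, -31.5, 151.1]
tcp_rot: [-3.14, -0.385, 1.605]
contact_force: [0.8, 0.6, -2.1]
opening: 0.307
```

Emit:
servo_tool:
  rows:
    - [15, [26, 13, 5], [0.1, -1.7, -0.4]]
    - [15, [25, 13, 4], [0.1, -1.8, -0.4]]
    - [15, [26, 12, 4], [0.2, -1.7, -0.4]]
    - [15, [26, 13, 2], [0.1, -1.7, -0.4]]
    - [15, [0, 0, 0], [0, 0, 0]]

```text
clock: 14.75
eef_pos: [477.0, 73.6, 171.7]
tcp_rot: [3.141, -0.266, 1.637]
contact_force: [-0.4, 0.5, -1.7]
opening: 0.304
```

```bash
cat > g.py <<'E'
from fit import *
rep(); C=cur(); f=grab_frame("wrist"); W=np.array(get_calibration("wrist")["world_to_cam"]); cv2.imwrite("pics/w4.png",f)
ft=grab_frame("top"); Wt=np.array(get_calibration("top")["world_to_cam"]); cv2.imwrite("pics/top4.png",ft)
S=C@rel(); x,c=fit([("wrist",f,W)],list(S[:3,3])+list(R.from_matrix(S[:3,:3]).as_rotvec()),[12,12,12,.15,.15,.15])
Rm=R.from_rotvec(x[3:]).as_matrix(); r=np.linalg.inv(C)@M(x[:3],Rm); np.save("rel_meas.npy",r); print("cost",c); print(r.round(3)); print("pred lip",(S@[48,0,-25,1])[:3].round(1),"fit lip",(x[:3]+Rm@[48,0,-25]).round(1))
for b in B: cv2.polylines(f,[px("wrist",b@Rm.T+x[:3],W).astype(int)],True,(255,255,0),1)
# tub model: inner floor and rim
for z,hx,hy in((3,57,167),(75,60,170)):
    cv2.polylines(f,[px("wrist",[TC+a*hx*TX+b*hy*TY+[0,0,z] for a,b in((-1,-1),(1,-1),(1,1),(-1,1))],W).astype(int)],True,(255,0,255),1)
cv2.imwrite("pics/w4f.png",f)
E
python3 g.py
```

```text
t 14.75 p [477.   73.6 171.7] rpy [180.  -15.2  93.8] open 26.0 F [-0.4  0.5 -1.7] q [-0.04  0.22  2.    0.32  0.97 -0.29]
wrist [318  63] 16476
cost 0.05850387253711876
[[ 9.04000e-01  3.50000e-02  4.26000e-01  1.00344e+02]
 [ 2.30000e-02 -9.99000e-01  3.20000e-02 -7.26000e-01]
 [ 4.27000e-01 -1.90000e-02 -9.04000e-01  4.26170e+01]
 [ 0.00000e+00  0.00000e+00  0.00000e+00  1.00000e+00]]
pred lip [467.3 219.8 130.5] fit lip [466.7 224.2 123.9]
```

View pics/w4f.png

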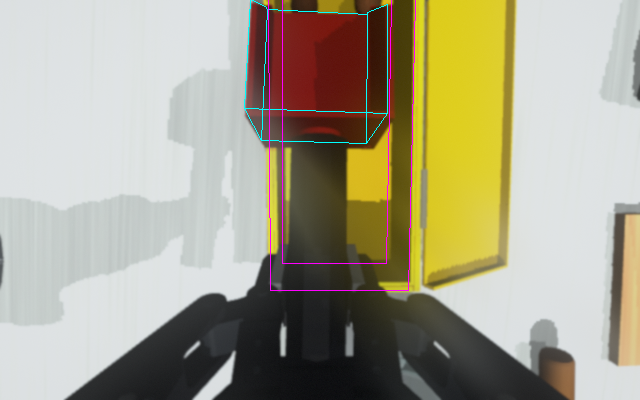

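```bash
python3 - <<'E'
from h import *
plan([(TP(SP(-19,30,60,22)),15,4),(TP(SP(-19,30,14,22)),15,4)])
E
```

```text
[[15,[0,0,10],[0,-3,0]],[15,[1,1,11],[-0.1,-3,0.1]],[15,[1,0,10],[0,-3,0]],[15,[1,0,10],[0,-3.1,0]],[15,[-1,0,12],[0,0,0]],[15,[0,0,11],[0,0,0]],[15,[-1,0,12],[0,0,0]],[15,[0,0,11],[0,0,0]]]
end [476.2  83.3  85.2] [-180.    -3.1   93.6]
```

Emit:
servo_tool:
  rows:
    - [15, [0, 0, 10], [0, -3, 0]]
    - [15, [1, 1, 11], [-0.1, -3, 0.1]]
    - [15, [1, 0, 10], [0, -3, 0]]
    - [15, [1, 0, 10], [0, -3.1, 0]]
    - [15, [-1, 0, 12], [0, 0, 0]]
    - [15, [0, 0, 11], [0, 0, 0]]
    - [15, [-1, 0, 12], [0, 0, 0]]
    - [15, [0, 0, 11], [0, 0, 0]]

```text
clock: 15.85
eef_pos: [476.6, 82.8, 84.4]
tcp_rot: [-3.141, -0.055, 1.631]
contact_force: [0.9, 0.5, -1.2]
opening: 0.302
```

Emit:
servo_tool:
  rows:
    - [15, [0, 0, 2], [0, 0, 0]]
    - [15, [0, 0, 2], [0, 0, 0]]

```text
clock: 16.1
eef_pos: [476.9, 83.5, 81.3]
tcp_rot: [3.141, -0.055, 1.632]
contact_force: [-0.8, 0.6, -2.4]
opening: 0.309
```

Emit:
servo_tool:
  rows:
    - [15, [0, 0, 1], [0, 0, 0]]
    - [15, [0, 0, 1], [0, 0, 0]]

```text
clock: 16.35
eef_pos: [477.0, 83.7, 79.5]
tcp_rot: [3.141, -0.055, 1.632]
contact_force: [0.4, -0.2, -2.0]
opening: 0.302
```

```bash
python3 - <<'E'
from h import *
rep(); f=grab_frame("wrist"); cv2.imwrite("pics/w5.png",f)
E
```

```text
t 16.35 p [477.   83.7  79.5] rpy [179.9  -3.1  93.5] open 25.8 F [ 0.4 -0.2 -2. ] q [0.13 0.35 2.06 0.08 0.73 0.01]
```

View pics/w5.png

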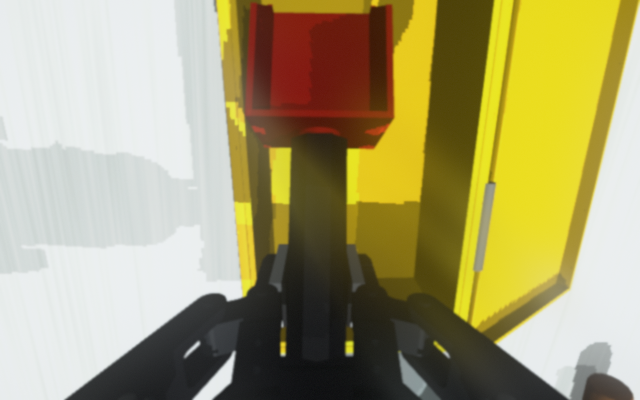

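Emit:
servo_tool:
  rows:
    - [15, [0, 2, 1], [0, 0, 0]]
    - [15, [0, 0, 1], [0, 0, 0]]
    - [15, [0, 0, 0], [0, 0, 0]]

```text
clock: 16.77
eef_pos: [478.7, 83.8, 77.2]
tcp_rot: [3.141, -0.055, 1.632]
contact_force: [0.6, 0.1, -1.0]
opening: 0.303
```

Emit:
servo_tool:
  rows:
    - [15, [0, 0, 1], [0, 0, 0]]
    - [15, [0, 0, 1], [0, 0, 0]]
    - [15, [0, 0, 0], [0, 0, 0]]

```text
clock: 17.15
eef_pos: [478.7, 83.9, 75.2]
tcp_rot: [3.141, -0.055, 1.632]
contact_force: [0.8, -1.1, -1.8]
opening: 0.303
```

Emit:
servo_tool:
  rows:
    - [15, [0, 0, 1], [0, 0, 0]]
    - [15, [0, 0, 1], [0, 0, 0]]
    - [15, [0, 0, 0], [0, 0, 0]]

```text
clock: 17.52
eef_pos: [478.9, 84.1, 73.4]
tcp_rot: [3.141, -0.055, 1.632]
contact_force: [-0.3, 0.7, -0.1]
opening: 0.305
```

Emit:
servo_tool:
  rows:
    - [15, [0, 0, 1], [0, 0, 0]]
    - [15, [0, 0, 1], [0, 0, 0]]
    - [15, [0, 0, 0], [0, 0, 0]]

```text
clock: 17.9
eef_pos: [479.0, 84.2, 71.5]
tcp_rot: [3.141, -0.055, 1.632]
contact_force: [-0.2, -0.5, 4.2]
opening: 0.301
```

```bash
python3 - <<'E'
from h import *
rep()
E
```

```text
t 17.9 p [479.   84.2  71.5] rpy [179.9  -3.2  93.5] open 25.7 F [-0.2 -0.5  4.2] q [0.13 0.37 2.06 0.08 0.71 0.01]
```

```bash
python3 - <<'E'
from h import *
S=cur()@rel(); l=(S@[48,0,-25,1])[:3]; print("lip",l, (l-TC)@TY,(l-TC)@TX)
E=plan([(TP(SP(-17,70,2.5,16)),15,5),(TP(SP(-17,145,2.5,11)),15,8),(TP(SP(-17,158,2.5,9)),15,3)])
E
```

```text
lip [470.88495335 218.68244278   0.55969142] 30.746210786173037 -16.23850510742449
[[15,[6,0,3],[0,1.2,0]],[15,[7,0,3],[0,1.2,0]],[15,[6,0,3],[0,1.2,0]],[15,[6,0,3],[0,1.2,0]],[15,[6,-1,4],[0.1,1.2,0]],[15,[8,0,3],[0,0.6,0]],[15,[9,0,3],[0,0.7,0]],[15,[8,0,3],[0,0.6,0]]]
[[15,[9,0,3],[0,0.6,0]],[15,[8,0,3],[0,0.6,0]],[15,[8,0,4],[0,0.7,0]],[15,[9,0,3],[0,0.6,0]],[15,[8,0,4],[0,0.6,-0.1]],[15,[3,0,3],[0,0.7,0]],[15,[4,0,2],[0,0.7,0]],[15,[3,0,3],[0,0.6,0]]]
end [471.  198.9  41.1] [-180.   -16.2   93.6]
```

Emit:
servo_tool:
  rows:
    - [15, [6, 0, 2], [0, 1.2, 0]]
    - [15, [7, 0, 3], [0, 1.2, 0]]
    - [15, [6, 0, 3], [0, 1.2, 0]]
    - [15, [6, 0, 3], [0, 1.2, 0]]
    - [15, [6, -1, 4], [0.1, 1.2, 0]]
    - [15, [8, 0, 3], [0, 0.6, 0]]
    - [15, [9, 0, 3], [0, 0.7, 0]]
    - [15, [8, 0, 3], [0, 0.6, 0]]

```text
clock: 18.9
eef_pos: [474.1, 143.2, 54.6]
tcp_rot: [-3.14, -0.193, 1.632]
contact_force: [-0.7, -0.6, -1.9]
opening: 0.305
```

```bash
cat > st.py <<'E'
from h import *
rep(); S=cur()@rel(); l=(S@[48,0,-25,1])[:3]; print("lip yt,xt,z",((l-TC)@TY).round(1),((l-TC)@TX).round(1),l[2].round(1),"gamma",np.degrees(np.arcsin(-S[2,0])).round(1))
E
python3 st.py; python3 - <<'E'
from h import *
plan([(TP(SP(-17,145,2.5,11)),15,6),(TP(SP(-17,157,2.5,9)),15,3)])
E
```

```text
t 18.9 p [474.1 143.2  54.6] rpy [-179.9  -11.1   93.5] open 26.0 F [-0.7 -0.6 -1.9] q [ 0.16  0.41  2.07  0.31  0.67 -0.15]
lip yt,xt,z 98.4 -17.8 3.0 gamma 14.1
[[15,[7,0,3],[0,0.5,0]],[15,[7,0,3],[0,0.5,0]],[15,[7,0,2],[0,0.5,0]],[15,[7,0,3],[0,0.6,0]],[15,[6,1,3],[-0.1,0.5,0]],[15,[7,0,4],[0,0.5,0]],[15,[3,0,2],[0,0.7,0]],[15,[3,0,3],[0,0.6,0]]]
[[15,[3,0,2],[0,0.7,0]]]
end [471.7 197.6  41.4] [180.  -16.2  93.5]
```

Emit:
servo_tool:
  rows:
    - [15, [7, 0, 3], [0, 0.5, 0]]
    - [15, [7, 0, 3], [0, 0.5, 0]]
    - [15, [7, 0, 3], [0, 0.5, 0]]
    - [15, [7, 0, 3], [0, 0.6, 0]]
    - [15, [6, 1, 3], [-0.1, 0.5, 0]]
    - [15, [7, 0, 3], [0, 0.5, 0]]

```text
clock: 19.65
eef_pos: [472.6, 186.8, 45.8]
tcp_rot: [3.141, -0.247, 1.632]
contact_force: [0.8, -2.4, 0.8]
opening: 0.304
```

Emit:
servo_tool:
  rows:
    - [15, [3, 0, 2], [0, 0.7, 0]]
    - [15, [3, 0, 2], [0, 0.6, 0]]
    - [15, [3, 0, 2], [0, 0.7, 0]]

```text
clock: 20.02
eef_pos: [471.7, 196.7, 42.2]
tcp_rot: [3.141, -0.282, 1.632]
contact_force: [-0.5, -0.3, -2.1]
opening: 0.301
```

```bash
python3 st.py; python3 - <<'E'
from h import *
f=grab_frame("wrist"); cv2.imwrite("pics/w6.png",f)
g=grab_frame("side"); cv2.imwrite("pics/s6.png",g); t=grab_frame("top"); cv2.imwrite("pics/t6.png",t)
o=np.zeros((600,800,3),np.uint8); o[:250,:400]=f[:250,:][::1,::1][:, 120:520] if 1 else 0
o[250:600,:400]=cv2.resize(g[220:340,250:387],(400,350)); o[:600,400:]=cv2.resize(t[170:260,170:230],(400,600)); cv2.imwrite("pics/m6.png",o)
E
```

```text
t 20.02 p [471.7 196.7  42.2] rpy [180.  -16.2  93.5] open 25.7 F [-0.5 -0.3 -2.1] q [ 0.21  0.45  2.07  0.48  0.64 -0.24]
lip yt,xt,z 156.0 -16.6 3.5 gamma 9.0
```

View pics/m6.png

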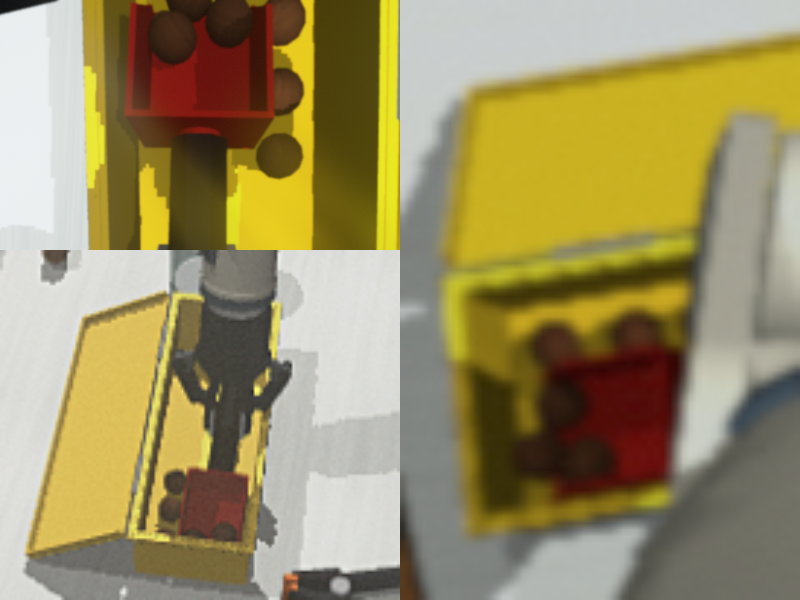

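Emit:
servo_tool:
  rows:
    - [15, [2, 0, 1], [0, 0.3, 0]]
    - [15, [2, 0, 1], [0, 0.3, 0]]
    - [15, [2, 0, 1], [0, 0.3, 0]]

```text
clock: 20.55
eef_pos: [471.4, 203.4, 41.2]
tcp_rot: [3.141, -0.298, 1.632]
contact_force: [-1.0, -0.4, -2.3]
opening: 0.303
```

Emit:
servo_tool:
  rows:
    - [15, [2, 0, 1], [0, 0, 0]]
    - [15, [0, 0, 0], [0, 0, 0]]

```text
clock: 20.8
eef_pos: [471.2, 205.5, 40.8]
tcp_rot: [3.141, -0.297, 1.632]
contact_force: [0.9, 1.3, -3.1]
opening: 0.302
```

```bash
python3 st.py
```

```text
t 20.8 p [471.2 205.5  40.8] rpy [180.  -17.   93.5] open 25.8 F [ 0.9  1.3 -3.1] q [ 0.21  0.45  2.07  0.51  0.64 -0.26]
lip yt,xt,z 165.4 -16.6 4.3 gamma 8.1
```

Emit:
servo_tool:
  rows:
    - [15, [2, 0, 1], [0, 0, 0]]
    - [15, [0, 0, 0], [0, 0, 0]]

```text
clock: 21.05
eef_pos: [471.2, 207.8, 40.5]
tcp_rot: [3.141, -0.298, 1.632]
contact_force: [-0.0, 0.2, -2.0]
opening: 0.301
```

Emit:
servo_tool:
  rows:
    - [15, [2, 0, 1], [0, 0, 0]]
    - [15, [0, 0, 0], [0, 0, 0]]

```text
clock: 21.3
eef_pos: [471.0, 209.9, 40.1]
tcp_rot: [3.141, -0.298, 1.632]
contact_force: [-0.3, -0.3, -2.0]
opening: 0.302
```

Emit:
servo_tool:
  rows:
    - [15, [2, 0, 1], [0, 0, 0]]
    - [15, [0, 0, 0], [0, 0, 0]]

```text
clock: 21.55
eef_pos: [471.6, 210.7, 39.8]
tcp_rot: [3.139, -0.295, 1.634]
contact_force: [1.3, -13.8, 2.8]
opening: 0.301
```

```bash
python3 st.py; python3 - <<'E'
from h import *
E=plan([(TP(SP(-16,168,16,5)),15,2),(TP(SP(-16,168,35,-1)),15,3),(TP(SP(-14,167,75,-13)),15,5),(TP(SP(-10,155,140,-18)),15,6)])
E
```

```text
t 21.55 p [471.6 210.7  39.8] rpy [179.9 -16.9  93.6] open 25.7 F [  1.3 -13.8   2.8] q [ 0.23  0.46  2.07  0.51  0.63 -0.25]
lip yt,xt,z 170.5 -16.0 3.0 gamma 8.3
[[15,[-1,0,-3],[0.1,1.6,0]],[15,[-2,0,-3],[0,1.7,0.1]],[15,[0,0,-1],[0,2,0]],[15,[0,0,-1],[0,2,0]],[15,[-1,0,-2],[0,2,0]],[15,[1,0,-1],[0,2.4,0]],[15,[1,1,-2],[0,2.4,0]],[15,[0,0,-1],[0,2.4,0]]]
[[15,[1,1,-1],[0,2.4,0]],[15,[1,0,-2],[0,2.4,0]],[15,[4,1,-8],[0,0.8,0]],[15,[4,0,-7],[0,0.9,0]],[15,[5,1,-8],[0,0.8,0]],[15,[4,1,-8],[0,0.8,0]],[15,[5,0,-7],[0,0.8,0]],[15,[4,1,-7],[0,0.9,0]]]
end [478.6 194.5 107. ] [180.  -43.2  93.5]
```

Emit:
servo_tool:
  rows:
    - [15, [-1, 0, -3], [0.1, 1.6, 0]]
    - [15, [-2, 0, -3], [0, 1.7, 0.1]]
    - [15, [0, 0, -1], [0, 2, 0]]
    - [15, [0, 0, -1], [0, 2, 0]]
    - [15, [-1, 0, -2], [0, 2, 0]]
    - [15, [1, 0, -1], [0, 2.4, 0]]
    - [15, [1, 1, -2], [0, 2.4, 0]]
    - [15, [0, 0, -1], [0, 2.4, 0]]

```text
clock: 22.55
eef_pos: [472.7, 204.7, 52.4]
tcp_rot: [-3.14, -0.586, 1.63]
contact_force: [0.7, -0.2, -1.8]
opening: 0.302
```

Emit:
servo_tool:
  rows:
    - [15, [1, 1, -1], [0, 2.4, 0]]
    - [15, [1, 0, -2], [0, 2.4, 0]]
    - [15, [4, 1, -8], [0, 0.8, 0]]
    - [15, [4, 0, -7], [0, 0.9, 0]]
    - [15, [5, 1, -8], [0, 0.8, 0]]
    - [15, [4, 1, -8], [0, 0.8, 0]]
    - [15, [5, 0, -7], [0, 0.8, 0]]
    - [15, [4, 1, -7], [0, 0.9, 0]]

```text
clock: 23.55
eef_pos: [478.0, 195.6, 107.6]
tcp_rot: [-3.139, -0.757, 1.629]
contact_force: [0.1, 1.1, -2.1]
opening: 0.305
```

```bash
python3 st.py; python3 - <<'E'
from h import *
f=grab_frame("wrist"); cv2.imwrite("pics/w7.png",f); find("wrist",["knob0_mid"])
S=cur()@rel(); Wi=np.linalg.inv(np.array(get_calibration("wrist")["world_to_cam"]))
for d in boxes_of("wrist","knob0_mid"): print("in scoop frame",(np.linalg.inv(S)@Wi@np.append(d["centre"],1))[:3].round(0))
E
```

```text
t 23.55 p [478.  195.6 107.6] rpy [-179.9  -43.4   93.4] open 26.0 F [ 0.1  1.1 -2.1] q [-0.08  0.48  2.06  0.94  1.   -0.84]
lip yt,xt,z 155.9 -10.2 140.5 gamma -18.2
wrist knob0_mid 0.59 [460. 316. 155.]
in scoop frame [27. 11. -3.]
```

View pics/w7.png

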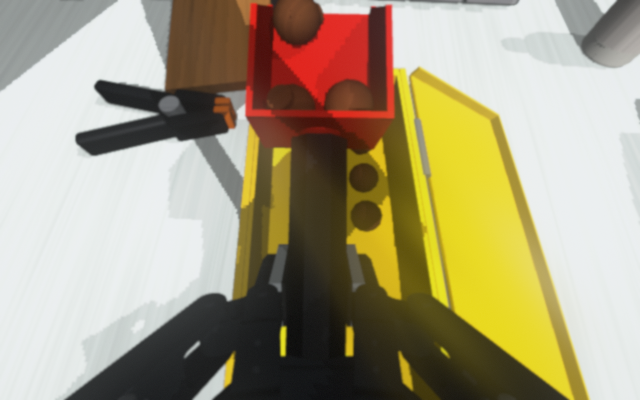

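```bash
python3 - <<'E'
from h import *
E=plan([(TP(SP(-8,130,150,-29)),15,8)])
E
```

```text
[[15,[-3,0,0],[0,1.4,0]],[15,[-3,1,0],[0,1.3,0]],[15,[-3,0,0],[0,1.4,-0.1]],[15,[-3,0,0],[0,1.3,0]],[15,[-3,0,0],[0,1.4,0]],[15,[-3,1,0],[0,1.3,0]],[15,[-3,0,-1],[0,1.4,0]],[15,[-3,0,0],[0.1,1.3,-0.1]]]
end [481.3 178.8  90. ] [180.  -54.1  93.6]
```

Emit:
servo_tool:
  rows:
    - [15, [-2, 0, -2], [0, 1.4, 0]]
    - [15, [-2, 1, -2], [0, 1.3, 0]]
    - [15, [-2, 0, -2], [0, 1.4, -0.1]]
    - [15, [-2, 0, -2], [0, 1.3, 0]]
    - [15, [-2, 0, -2], [0, 1.4, 0]]
    - [15, [-2, 1, -2], [0, 1.3, 0]]
    - [15, [-2, 0, -2], [0, 1.4, 0]]
    - [15, [-2, 0, -2], [0.1, 1.3, -0.1]]

```text
clock: 24.7
eef_pos: [481.4, 173.0, 105.7]
tcp_rot: [-3.141, -0.947, 1.634]
contact_force: [-0.6, 0.5, -1.7]
opening: 0.299
```

```bash
cat > kn.py <<'E'
from h import *
import sys
for c in sys.argv[1:]:
    f=grab_frame(c); cv2.imwrite(f"pics/k_{c}_{sense()['clock']:.1f}.png",f); S=cur()@rel(); Wi=np.linalg.inv(np.array(get_calibration(c)["world_to_cam"]))
    for d in boxes_of(c,"knob0_mid"):
        w=Wi@np.append(d["centre"],1); print(c,round(d["conf"],2),"world",w[:3].round(0),"in scoop",(np.linalg.inv(S)@w)[:3].round(0))
E
python3 st.py; python3 kn.py wrist top
python3 - <<'E'
import cv2,numpy as np,glob
f=cv2.imread(sorted(glob.glob("pics/k_wrist*"))[-1]); h=cv2.cvtColor(f,cv2.COLOR_BGR2HSV)[0:150,240:400]
# brown: hue of red-brown with mid saturation
m=((h[...,0]<14)&(h[...,1]>60)&(h[...,1]<190)&(h[...,2]<150)).astype(np.uint8); m=cv2.morphologyEx(m,cv2.MORPH_OPEN,np.ones((5,5)))
n,l,s,c=cv2.connectedComponentsWithStats(m); print([(s[i,4],(c[i]+[240,0]).round(0).tolist(),s[i,:4].tolist()) for i in range(1,n) if s[i,4]>60])
E
```

```text
t 24.7 p [481.4 173.  105.7] rpy [-180.   -54.2   93.6] open 25.6 F [-0.6  0.5 -1.7] q [-0.21  0.59  2.03  1.02  1.16 -1.03]
lip yt,xt,z 124.4 -8.8 165.9 gamma -29.1
wrist 0.7 world [477. 256. 167.] in scoop [-1. -1.  3.]
[(np.int32(5640), [334.0, 79.0], [26, 23, 121, 88]), (np.int32(91), [243.0, 107.0], [0, 99, 7, 16]), (np.int32(62), [255.0, 104.0], [12, 99, 7, 10]), (np.int32(1270), [283.0, 135.0], [8, 116, 78, 34]), (np.int32(232), [379.0, 125.0], [131, 119, 19, 16]), (np.int32(240), [337.0, 142.0], [88, 135, 20, 15])]
```

```bash
cat >> h.py <<'E'
JAR=np.array([547,-70,0.])
def JP(dy,z,g,dx=0): return TP(SPw(JAR+dy*TY+dx*TX+[0,0,z],g))
E
python3 - <<'E'
from h import *
A=cur(); B_=JP(-18,190,-25)
def mid(f): T=A.copy(); T[:3,3]=A[:3,3]+f*(B_[:3,3]-A[:3,3]); T[:3,:3]=A[:3,:3]@R.from_rotvec(f*R.from_matrix(A[:3,:3].T@B_[:3,:3]).as_rotvec()).as_matrix(); return T
print(np.linalg.norm(A[:3,3]-B_[:3,3]))
E=plan([(mid(.03),15,1),(mid(.09),15,1),(mid(.93),15,10),(mid(.98),15,1),(B_,15,1)])
E
```

```text
412.96989788542135
[[15,[-6,1,-11],[0,-0.1,0]],[15,[-13,3,-21],[0,-0.3,0]],[15,[-18,4,-29],[0,-0.3,0]],[15,[-18,4,-30],[0,-0.4,0]],[15,[-18,5,-29],[0,-0.3,0]],[15,[-19,4,-29],[0,-0.3,0]],[15,[-19,4,-29],[0,-0.3,0]],[15,[-18,4,-28],[0,-0.4,0]]]
[[15,[-19,5,-29],[-0.1,-0.3,0]],[15,[-20,4,-29],[0,-0.3,0]],[15,[-19,4,-28],[0,-0.4,0]],[15,[-19,4,-28],[0,-0.3,0]],[15,[-12,3,-17],[0,-0.2,0]],[15,[-5,1,-7],[0,-0.1,0]]]
end [ 557.  -231.6  139.5] [180.  -50.1  93.6]
```

```bash
python3 - <<'E'
from h import *
A=cur(); A[2,3]+=90; B_=JP(-18,275,-25); C=JP(-18,195,-22)
def mid(f): T=A.copy(); T[:3,3]=A[:3,3]+f*(B_[:3,3]-A[:3,3]); T[:3,:3]=A[:3,:3]@R.from_rotvec(f*R.from_matrix(A[:3,:3].T@B_[:3,:3]).as_rotvec()).as_matrix(); return T
E=plan([(A,15,5),(mid(.03),15,1),(mid(.09),15,1),(mid(.93),15,10),(mid(.98),15,1),(B_,15,1),(C,15,5)])
E
```

```text
[[15,[15,0,-11],[0,0,0]],[15,[14,0,-10],[0,0,0]],[15,[15,0,-11],[0,0,0]],[15,[14,0,-10],[0,0,0]],[15,[15,0,-11],[0,0,0]],[15,[-7,1,-10],[0,-0.1,0]],[15,[-12,3,-21],[0,-0.3,0]],[15,[-18,4,-29],[0,-0.3,0]]]
[[15,[-19,4,-29],[0,-0.4,0]],[15,[-19,5,-29],[0,-0.3,0]],[15,[-18,4,-29],[0,-0.3,0]],[15,[-19,4,-29],[0,-0.3,0]],[15,[-20,4,-28],[0,-0.4,0]],[15,[-19,5,-29],[-0.1,-0.3,0]],[15,[-20,4,-28],[0,-0.3,0]],[15,[-19,4,-28],[0,-0.4,0]]]
[[15,[-20,4,-28],[0,-0.3,0]],[15,[-12,3,-17],[0,-0.2,0]],[15,[-5,1,-7],[0,-0.1,0]],[15,[-11,0,9],[0,-0.6,0]],[15,[-12,0,9],[0,-0.6,0]],[15,[-11,0,9],[0,-0.6,0]],[15,[-11,0,10],[0,-0.6,0]],[15,[-11,0,9],[0,-0.6,0]]]
end [ 557.3 -233.9  152.3] [180.  -47.1  93.6]
```

Emit:
servo_tool:
  rows:
    - [15, [15, 0, -11], [0, 0, 0]]
    - [15, [14, 0, -10], [0, 0, 0]]
    - [15, [15, 0, -11], [0, 0, 0]]
    - [15, [14, 0, -10], [0, 0, 0]]
    - [15, [15, 0, -11], [0, 0, 0]]
    - [15, [-7, 1, -10], [0, -0.1, 0]]
    - [15, [-12, 3, -21], [0, -0.3, 0]]
    - [15, [-18, 4, -29], [0, -0.3, 0]]

```text
clock: 25.9
eef_pos: [493.5, 102.4, 201.0]
tcp_rot: [-3.14, -0.932, 1.634]
contact_force: [1.4, -0.6, -2.8]
opening: 0.305
```

Emit:
servo_tool:
  rows:
    - [15, [-19, 4, -29], [0, -0.4, 0]]
    - [15, [-19, 5, -29], [0, -0.3, 0]]
    - [15, [-18, 4, -29], [0, -0.3, 0]]
    - [15, [-19, 4, -29], [0, -0.3, 0]]
    - [15, [-20, 4, -28], [0, -0.4, 0]]
    - [15, [-19, 5, -29], [-0.1, -0.3, 0]]
    - [15, [-20, 4, -28], [0, -0.3, 0]]
    - [15, [-19, 4, -28], [0, -0.4, 0]]

```text
clock: 26.9
eef_pos: [544.8, -170.6, 219.6]
tcp_rot: [-3.141, -0.886, 1.632]
contact_force: [0.4, -0.2, -2.1]
opening: 0.3
```

Emit:
servo_tool:
  rows:
    - [15, [-20, 4, -28], [0, -0.3, 0]]
    - [15, [-12, 3, -17], [0, -0.2, 0]]
    - [15, [-5, 1, -7], [0, -0.1, 0]]
    - [15, [-11, 0, 9], [0, -0.6, 0]]
    - [15, [-12, 0, 9], [0, -0.6, 0]]
    - [15, [-11, 0, 9], [0, -0.6, 0]]
    - [15, [-11, 0, 10], [0, -0.6, 0]]
    - [15, [-11, 0, 9], [0, -0.6, 0]]

```text
clock: 27.9
eef_pos: [557.2, -233.4, 151.4]
tcp_rot: [3.141, -0.822, 1.634]
contact_force: [-0.1, -0.6, -3.0]
opening: 0.301
```

```bash
python3 st.py; python3 kn.py wrist top; python3 - <<'E'
from fit import *
f=grab_frame("top"); cv2.imwrite("pics/top8.png",f); W=np.array(get_calibration("top")["world_to_cam"]); fs=grab_frame("side"); cv2.imwrite("pics/s8.png",fs); Ws=np.array(get_calibration("side")["world_to_cam"])
fw=grab_frame("wrist"); C=cur(); Ww=np.array(get_calibration("wrist")["world_to_cam"])
S=C@rel(); x,c=fit([("top",f,W),("side",fs,Ws)],list(S[:3,3])+list(R.from_matrix(S[:3,:3]).as_rotvec()),[15,15,15,.02,.15,.15]); Rm=R.from_rotvec(x[3:]).as_matrix()
print(c,"pred lip",(S@[48,0,-25,1])[:3].round(1),"fit lip",(x[:3]+Rm@[48,0,-25]).round(1),"gamma",np.degrees(np.arcsin(-Rm[2,0])))
for c_ in("top","side","wrist"):
    for d in boxes_of(c_,"jar_mid")[:2]: print(c_,round(d["conf"],2),world(c_,d["centre"]).round(0))
m=trace("top","jar_mid")
if m: ys,xs=np.nonzero(m[0]["mask"]); print(m[0]["conf"],xs.min(),xs.max(),ys.min(),ys.max())
E
```

```text
t 27.9 p [ 557.2 -233.4  151.4] rpy [180.  -47.1  93.6] open 25.7 F [-0.1 -0.6 -3. ] q [-0.7   0.73  1.45  0.56  1.59 -0.94]
lip yt,xt,z -279.6 41.8 193.9 gamma -21.9
wrist 0.97 world [ 552. -145.  197.] in scoop [-4. -1.  1.]
wrist 0.74 world [ 556. -182.  186.] in scoop [-42.  -2.   5.]
top [330 185] 394
side [323 177] 347
1.3018808717184849 pred lip [548.4 -88.1 195.5] fit lip [549.2 -83.8 198.3] gamma -22.734127482542753
top 0.92 [552. -62.   6.]
top 0.53 [ 767. -212.   32.]
side 0.91 [542. -47.  72.]
wrist 0.82 [ 517. -102.   49.]
wrist 0.48 [577. 124.  24.]
0.64 178 204 262 307
```

```bash
python3 - <<'E'
from h import *
E=plan([(JP(-18,126,-6),15,8)]+[(JP(-18,124-.1*i*4,-6+i*8),15,2 if i<3 else 1) for i in range(1,0)]+[(JP(-18,125-i*.8,-6+i*7),15,1) for i in range(1,11)])
print(E[:3,3])
E
```

```text
[[15,[-3,0,2],[0,-2,0]],[15,[-3,0,2],[0,-2,0]],[15,[-3,0,2],[0,-2,0]],[15,[-3,0,2],[0,-2,0]],[15,[-3,0,2],[0,-2,0]],[15,[-2,0,2],[0,-2,0]],[15,[-3,0,3],[0,-2,0]],[15,[-2,0,2],[0.1,-1.9,0]]]
[[15,[9,0,-14],[0,-7,0]],[15,[10,0,-14],[0,-7,0.1]],[15,[11,0,-15],[0,-7,0]],[15,[10,0,-14],[0,-7,0]],[15,[11,0,-15],[-0.1,-7,0]],[15,[10,0,-14],[0,-7,0]],[15,[11,0,-15],[0,-7,0]],[15,[10,0,-15],[0,-7,0]]]
[[15,[11,0,-14],[0,-7,0]],[15,[11,0,-15],[0,-7,-0.1]]]
end [ 551.7 -140.8  260.1] [-180.    38.8   93.6]
[ 551.72233952 -140.76867099  260.05858451]
```

Emit:
servo_tool:
  rows:
    - [15, [-3, 0, 2], [0, -2, 0]]
    - [15, [-3, 0, 2], [0, -2, 0]]
    - [15, [-3, 0, 2], [0, -2, 0]]
    - [15, [-3, 0, 2], [0, -2, 0]]
    - [15, [-3, 0, 2], [0, -2, 0]]
    - [15, [-2, 0, 2], [0, -2, 0]]
    - [15, [-3, 0, 3], [0, -2, 0]]
    - [15, [-2, 0, 2], [0.1, -1.9, 0]]

```text
clock: 29.45
eef_pos: [557.6, -239.5, 124.9]
tcp_rot: [-3.141, -0.543, 1.633]
contact_force: [-0.7, -0.6, -0.9]
opening: 0.304
```

```bash
python3 st.py; python3 - <<'E'
from h import *
S=cur()@rel(); print("lip",(S@[48,0,-25,1])[:3])
E
```

```text
t 29.45 p [ 557.6 -239.5  124.9] rpy [-179.9  -31.1   93.6] open 26.0 F [-0.7 -0.6 -0.9] q [-0.63  0.63  1.56  0.42  1.34 -0.87]
lip yt,xt,z -279.6 41.7 125.5 gamma -5.9
lip [547.96872742 -87.54316236 125.48364924]
```

Emit:
servo_tool:
  rows:
    - [15, [9, 0, -14], [0, -7, 0]]
    - [15, [10, 0, -14], [0, -7, 0.1]]
    - [15, [11, 0, -15], [0, -7, 0]]
    - [15, [10, 0, -14], [0, -7, 0]]
    - [15, [11, 0, -15], [-0.1, -7, 0]]
    - [15, [10, 0, -14], [0, -7, 0]]
    - [15, [11, 0, -15], [0, -7, 0]]
    - [15, [10, 0, -15], [0, -7, 0]]

```text
clock: 30.45
eef_pos: [553.8, -173.0, 245.8]
tcp_rot: [3.138, 0.436, 1.631]
contact_force: [0.1, 0.0, -2.1]
opening: 0.303
```

Emit:
servo_tool:
  rows:
    - [15, [11, 0, -14], [0, -7, 0]]
    - [15, [11, 0, -15], [0, -7, -0.1]]
    - [15, [0, 0, 0], [0, 0, 0]]
    - [15, [0, 0, 0], [0, 0, 0]]

```text
clock: 30.95
eef_pos: [551.7, -140.5, 259.7]
tcp_rot: [-3.141, 0.675, 1.635]
contact_force: [0.3, 0.5, -1.8]
opening: 0.301
```

```bash
python3 st.py; python3 kn.py wrist top side; python3 - <<'E'
from h import *
for c in("top","side","wrist"): find(c,["jar_mid"])
E
```

```text
t 30.95 p [ 551.7 -140.5  259.7] rpy [-180.    38.7   93.7] open 25.7 F [ 0.3  0.5 -1.8] q [ 0.13  0.28  1.85 -0.74  1.18  0.42]
lip yt,xt,z -279.6 42.0 117.0 gamma 63.8
top 0.45 world [548. -44.  26.] in scoop [150.  -3. -25.]
top jar_mid 0.55 [526. -64.  42.]
side jar_mid 0.74 [539. -42.  67.]
wrist jar_mid 0.77 [ 551. -109.   66.]
```

```bash
python3 - <<'E'
from h import *
E=plan([(JP(-18,190,60),15,4),(JP(-60,230,20),15,6)])
E=plan([(JP(-90,230,-10),15,5)],E)
E
```

```text
[[15,[-13,0,-12],[0,1,0]],[15,[-12,0,-12],[0,1,0]],[15,[-12,0,-13],[0,0.9,0]],[15,[-12,0,-12],[0,1,0]],[15,[-13,0,16],[0,6.7,0]],[15,[-14,0,13],[0,6.6,0]],[15,[-17,0,13],[0,6.7,0]],[15,[-17,0,10],[0,6.7,0]]]
[[15,[-18,0,8],[0,6.7,0]],[15,[-20,0,6],[0,6.6,0]]]
end [ 559.4 -267.2  295.9] [-180.    -5.2   93.6]
[[15,[-10,0,15],[0,6,0]],[15,[-12,0,13],[0,6,0]],[15,[-13,0,12],[0,6,0]],[15,[-14,0,11],[0,6,0]],[15,[-15,0,9],[0,6,0]]]
end [ 562.1 -311.1  218.9] [-180.   -35.2   93.5]
```

Emit:
servo_tool:
  rows:
    - [15, [-13, 0, -12], [0, 1, 0]]
    - [15, [-12, 0, -12], [0, 1, 0]]
    - [15, [-12, 0, -13], [0, 0.9, 0]]
    - [15, [-12, 0, -12], [0, 1, 0]]

```text
clock: 31.9
eef_pos: [552.2, -150.1, 329.0]
tcp_rot: [-3.141, 0.608, 1.634]
contact_force: [0.7, -0.7, -1.7]
opening: 0.306
```

```bash
python3 st.py; python3 kn.py wrist top side; cat > br.py <<'E'
from h import *
import sys
def brown(f,x0,x1,y0,y1):
    h=cv2.cvtColor(f,cv2.COLOR_BGR2HSV)[y0:y1,x0:x1]; m=((h[...,0]<16)&(h[...,1]>50)&(h[...,1]<215)&(h[...,2]<150)&(h[...,2]>20)).astype(np.uint8)
    n,l,s,c=cv2.connectedComponentsWithStats(m); return [(int(s[i,4]),(c[i]+[x0,y0]).round(0).tolist()) for i in range(1,n) if s[i,4]>5]
f=grab_frame("top"); cv2.imwrite("pics/top9.png",f); s=grab_frame("side"); cv2.imwrite("pics/s9.png",s)
print("jar px top",px("top",[JAR+[0,0,20]])[0],brown(f,285,335,170,225)); print("jar px side",px("side",[JAR+[0,0,20]])[0],brown(s,290,350,190,250))
h=cv2.cvtColor(f,cv2.COLOR_BGR2HSV); h0=cv2.imread("pics/top2.png"); u,v=px("top",[JAR+[0,0,15]])[0].astype(int)
d=abs(f.astype(int)-h0).sum(2)[v-16:v+17,u-18:u+19]; print("\n".join("".join("#" if a>120 else "+" if a>50 else "." for a in r) for r in d))
E
python3 br.py
```

```text
t 31.9 p [ 552.2 -150.1  329. ] rpy [-180.    34.8   93.6] open 26.1 F [ 0.7 -0.7 -1.7] q [ 0.08  0.19  1.77 -0.64  1.26  0.24]
lip yt,xt,z -279.8 41.9 190.2 gamma 60.0
jar px top [308.0438427  200.43782417] [(8, [322.0, 185.0]), (89, [312.0, 195.0]), (26, [300.0, 200.0])]
jar px side [319.63733798 226.63341257] [(11, [326.0, 190.0])]
............+++######################
...................+#################
.....................################
.....................+###############
......................###############
.....................+###############
...............++####################
..............+######################
..............#######################
..............#######################
..............######################+
..............####################+..
..............+################+.....
.......+####+.+###############+......
......+#######+++#############+......
......+########....+##########+......
......+########......+########+......
......+########.......########+......
.......########.......+######+.......
.......#######+........#####+........
........+####+..........++#+.........
..........++.........................
.....................................
.....................................
+....................................
+....................................
+....................................
#....................................
#....................................
#....................................
#....................................
#+...................................
#+...................................
```

Emit:
servo_tool:
  rows:
    - [15, [-13, 0, 16], [0, 6.7, 0]]
    - [15, [-14, 0, 13], [0, 6.6, 0]]
    - [15, [-17, 0, 13], [0, 6.7, 0]]
    - [15, [-17, 0, 10], [0, 6.7, 0]]
    - [15, [-18, 0, 8], [0, 6.7, 0]]
    - [15, [-20, 0, 6], [0, 6.6, 0]]

```text
clock: 33.05
eef_pos: [559.6, -267.3, 295.5]
tcp_rot: [-3.141, -0.093, 1.634]
contact_force: [-0.0, -0.5, -2.2]
opening: 0.308
```

Emit:
servo_tool:
  rows:
    - [15, [-10, 0, 15], [0, 6, 0]]
    - [15, [-12, 0, 13], [0, 6, 0]]
    - [15, [-13, 0, 12], [0, 6, 0]]
    - [15, [-14, 0, 11], [0, 6, 0]]
    - [15, [-15, 0, 9], [0, 6, 0]]
    - [15, [-40, 0, 0], [0, 0, 0]]
    - [15, [-40, 0, 0], [0, 0, 0]]

```text
clock: 33.92
eef_pos: [566.1, -376.9, 170.7]
tcp_rot: [-3.139, -0.614, 1.632]
contact_force: [1.1, -0.4, -1.2]
opening: 0.3
```

```bash
python3 st.py; python3 kn.py wrist top side; python3 br.py; python3 - <<'E'
from h import *
f=cv2.imread("pics/top9.png"); h0=cv2.imread("pics/top0.png"); h=cv2.cvtColor(f,cv2.COLOR_BGR2HSV)[170:255,172:292]
m=((h[...,0]<18)&(h[...,2]<110)&(h[...,1]>60)).astype(np.uint8); n,l,s,c=cv2.connectedComponentsWithStats(m)
for i in range(1,n):
    if s[i,4]>8: p=ground("top",c[i]+[172,170],17)-TC; print("tub dark",s[i,4],(c[i]+[172,170]).round(0),"xt,yt",(p@TX).round(0),(p@TY).round(0))
E
```

```text
t 33.92 p [ 566.1 -376.9  170.7] rpy [-179.8  -35.2   93.5] open 25.7 F [ 1.1 -0.4 -1.2] q [-0.78  0.75  1.24  0.39  1.63 -0.92]
lip yt,xt,z -417.7 41.7 181.9 gamma -10.0
top 0.59 world [549. -43.  26.] in scoop [ 201.   -4. -210.]
jar px top [308.0438427  200.43782417] [(24, [307.0, 193.0]), (25, [300.0, 200.0]), (24, [316.0, 200.0])]
jar px side [319.63733798 226.63341257] []
++++++++++++............++++..#######
+++++++++++..............+++.########
++++++++++...................########
++++++++.....................+#######
++++++++..................++..+######
++++++++.................++++.++#####
++++++..........+####+..++++++.+#####
++++++.........#######....++++.+#####
+.............+#######.....+++.++####
...........+..########.++...++..+####
...+......++..########.++.......+####
...........+..########.+......+.+####
..............+######+...+++.++.+####
....+..+####+..+####+..+######+.+####
....+..######+.........#######+.+####
....+.+#######+.+..++.+########.+####
......+########.++++..########+++####
....+..########.++.+..+#######..+####
.......#######+.+.+++..######+..+####
.......+######..+.++++.+####+...#####
........+####+.+.+++++...+++.+.+#####
.......+......+++...++++....++.+#####
........++..++++++.+..++.++++..######
.........++++++++++.++++.+++..+######
..........++++++.++++++++.+...#######
...........+++++++.++++++.....+++.++#
..............+.++.++............+..+
.............................+++++++.
..................+........++++++++++
..........................+++++++++++
........................+++++++++++++
......................+++++++++++++++
................+++++++++++++++++++++
tub dark 30 [205. 220.] xt,yt 32.0 103.0
tub dark 26 [216. 218.] xt,yt 32.0 66.0
tub dark 29 [193. 221.] xt,yt 33.0 145.0
```

```bash
python3 - <<'E'
from h import *
A=TP(SPw([505,-185,60],-5.6)); B_=TP(SPw([505,-185,9],-5.6)); print(A[:3,3],B_[:3,3])
plan([(A,15,7),(B_,15,5)])
E
```

```text
[ 514.43976827 -336.94981826   60.37049752] [ 514.43976827 -336.94981826    9.37049752]
[[15,[-4,-7,17],[0,-0.6,0]],[15,[-5,-7,16],[0,-0.6,0]],[15,[-4,-7,17],[0,-0.7,0]],[15,[-4,-7,17],[0,-0.6,0.1]],[15,[-4,-8,17],[0,-0.6,0]],[15,[-3,-7,17],[0,-0.6,0]],[15,[-3,-7,17],[-0.1,-0.6,0]],[15,[-5,0,9],[0,0,0]]]
[[15,[-6,0,8],[0,0,0]],[15,[-5,0,9],[0,0,0]],[15,[-5,0,9],[0,0,0]],[15,[-6,0,8],[0,0,0]]]
end [ 514.3 -337.5    9.5] [180.  -30.8  93.6]
```

Emit:
servo_tool:
  rows:
    - [15, [-4, -7, 17], [0, -0.6, 0]]
    - [15, [-5, -7, 16], [0, -0.6, 0]]
    - [15, [-4, -7, 17], [0, -0.7, 0]]
    - [15, [-4, -7, 17], [0, -0.6, 0.1]]
    - [15, [-4, -8, 17], [0, -0.6, 0]]
    - [15, [-3, -7, 17], [0, -0.6, 0]]
    - [15, [-3, -7, 17], [-0.1, -0.6, 0]]
    - [15, [-5, 0, 9], [0, 0, 0]]

```text
clock: 35.33
eef_pos: [513.7, -335.7, 49.5]
tcp_rot: [3.141, -0.538, 1.632]
contact_force: [1.0, 0.3, -0.9]
opening: 0.302
```

Emit:
servo_tool:
  rows:
    - [15, [-6, 0, 8], [0, 0, 0]]
    - [15, [-5, 0, 9], [0, 0, 0]]
    - [15, [-5, 0, 9], [0, 0, 0]]
    - [15, [-6, 0, 8], [0, 0, 0]]
    - [15, [0, 0, 0], [0, 0, 0]]

```text
clock: 35.95
eef_pos: [513.9, -338.2, 8.1]
tcp_rot: [-3.141, -0.539, 1.631]
contact_force: [0.0, 0.5, -2.4]
opening: 0.303
```

```bash
python3 st.py
```

```text
t 35.95 p [ 513.9 -338.2    8.1] rpy [-180.   -30.9   93.5] open 25.9 F [ 0.   0.5 -2.4] q [-0.78  0.82  1.51  0.37  1.26 -1.03]
lip yt,xt,z -375.4 -7.6 8.0 gamma -5.7
```

Emit:
servo_tool:
  rows:
    - [15, [-1, 0, 1], [0, 0, 0]]
    - [15, [0, 0, 0], [0, 0, 0]]
    - [85, [0, 0, 0], [0, 0, 0]]
    - [85, [0, 0, 0], [0, 0, 0]]
    - [85, [0, 0, 0], [0, 0, 0]]
    - [85, [0, 0, 0], [0, 0, 0]]
    - [85, [0, 0, -20], [0, 0, 0]]
    - [85, [0, 0, -40], [0, 0, 0]]

```text
clock: 36.95
eef_pos: [515.2, -368.9, 59.2]
tcp_rot: [-3.14, -0.54, 1.631]
contact_force: [0.3, 0.3, -1.3]
opening: 0.995
```

Emit:
servo_tool:
  rows:
    - [85, [0, 0, -40], [0, 0, 0]]
    - [85, [0, 0, -40], [0, 0, 0]]
    - [85, [0, 0, -30], [0, 0, 0]]
    - [85, [0, 0, 0], [0, 0, 0]]
    - [85, [0, 0, 0], [0, 0, 0]]

```text
clock: 37.58
eef_pos: [518.8, -425.1, 152.9]
tcp_rot: [-3.141, -0.539, 1.631]
contact_force: [0.3, -0.1, 0.1]
opening: 0.998
```

```bash
cat > z.py <<'E'
from fit import *
rep(); f=grab_frame("top"); cv2.imwrite("pics/topz.png",f); fw=grab_frame("wrist"); cv2.imwrite("pics/wz.png",fw); Ww=np.array(get_calibration("wrist")["world_to_cam"]); W=np.array(get_calibration("top")["world_to_cam"])
S=SPw([505,-185,7],-5.6); x,c=fit([("top",f,W),("wrist",fw,Ww)],list(S[:3,3])+list(R.from_matrix(S[:3,:3]).as_rotvec()),[15,15,15,.2,.2,.2]); Rm=R.from_rotvec(x[3:]).as_matrix()
print("scoop",c,x[:3].round(1),Rm.round(2).tolist(),"grip",(x[:3]+Rm@[-110,0,1]).round(1))
for cam in("top","wrist"): find(cam,["scoop_bowl","scoop_grip","jar_mid","drill","clamp","tape_measure"])
E
python3 z.py; python3 br.py | head -2
```

```text
t 37.58 p [ 518.8 -425.1  152.9] rpy [-180.   -30.9   93.5] open 85.2 F [ 0.3 -0.1  0.1] q [-0.85  0.74  1.29  0.32  1.56 -0.99]
top [356 206] 351
wrist [317  77] 4625
scoop 0.6485363964265926 [ 509.9 -228.9   33.2] [[-0.04, -1.0, -0.07], [1.0, -0.05, 0.08], [-0.08, -0.07, 0.99]] grip [ 514.7 -338.4   42.9]
top scoop_bowl 0.74 [ 526. -222.    5.]
top scoop_bowl 0.39 [305. 355.  21.]
top scoop_grip 0.74 [ 529. -219.    9.]
top jar_mid 0.94 [554. -72.  53.]
top clamp 0.93 [305. 356.  24.]
wrist scoop_bowl 0.63 [ 511. -275.   30.]
wrist scoop_grip 0.82 [ 516. -274.   27.]
wrist jar_mid 0.72 [ 549. -117.    5.]
wrist drill 0.56 [ 768. -232.   26.]
wrist drill 0.34 [ 517. -274.   29.]
wrist clamp 0.62 [ 510. -274.   28.]
wrist tape_measure 0.98 [ 403. -534.   65.]
wrist tape_measure 0.7 [ 512. -275.   29.]
wrist tape_measure 0.37 [ 768. -229.   25.]
jar px top [308.0438427  200.43782417] [(25, [308.0, 193.0]), (25, [300.0, 200.0]), (24, [316.0, 200.0])]
jar px side [319.63733798 226.63341257] [(311, [338.0, 199.0])]
```

```bash
python3 - <<'E'
from rig import sign_off
print(sign_off())
E
```

```text
the job is handed in; nothing more can be done
None
```

I took the scoop out of the jar, set it down and re-gripped it by the handle. With it I scooped three knobs out of the tub, tipped them into the jar, and laid the scoop on the clear bench to the robot's right of the jar. I handed in at about 38 s.

**Knobs:** the last top picture shows three separate knobs inside the jar. A top picture taken just before laying the scoop down showed the other three in the tub. No knob was seen in the scoop or on the bench.

**Jar:** it was found where it started. I did not measure whether it is upright.

**Robot:** the fingers were open and clear, and the measured force was about zero.

**Bystanders:** the clamp and drill were within about 25 mm of where I first found them. The tape measure's last reading was about 22 mm from its first, but it came from a different camera and the arm never went near it.

**Check that disagreed:** the final outline fit of the scoop was poor, probably because the arm hid part of it from the top camera. It put the bowl at 33 mm and the handle at 43 mm up. The wrist camera's networks put the scoop at 27–30 mm and the top camera's at 5–9 mm. All are below the 50 mm limit, and it was released at the height it lay at before.

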